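# Unload the forming die into the parts box

## Robot

A 6-joint arm with a two-finger parallel gripper is mounted at the origin on the work surface. World frame = base frame: x ahead of the robot, y to its left, z up, the work surface at z = 0. Lengths are in m, angles in rad, forces in N, time in s.
With the tool pointing down it reaches from about 0.25 to 0.775 m from the base axis. Payload 4 kg.
Tool frame: the origin (TCP) lies on the centre line of the jaws, within the pads' length; the fingertips stand robot.tips_ahead ahead of it and the grasp point (between the pads) lies 8 mm behind it (robot.tips_ahead is the distance from the TCP to the fingertips, in m); z points along the fingers, y is the line along which they close (so a half turn about z gives the same grasp; the last joint's range is limited). The gripper opens to 94 mm and grips with 3 to 60 N. Pads are 16 mm wide; open, the fingers measure 119 mm over their backs; the gripper's body (75 mm by 177 mm) begins 78 mm behind the grasp point.
Start: joints at [-1.386, 0.087, 1.371, -0, 1.684, -0.103], TCP at [0.156, -0.527, 0.217] pointing down, gripper open.
Joint ranges: [-3.1, 3.1], [-0.76, 2.03], [0.27, 2.55], [-1.08, 4.22], [0.17, 2.65], [-2.57, 2.57]. Speed limits (rad/s): [2.79, 2.79, 3.14, 3.14, 3.14, 3.14].

## Interface

Orientations are given as [roll, pitch, yaw] about the fixed x, y, z axes, in that order (R = Rz(yaw) Ry(pitch) Rx(roll)).
In Python, from bench import robot, snapshot, close_job, spotter gives the robot as it stands. The module is installed in compiled form; this text tells all that it offers.
- The arm moves only by the tool servo_tool, never from a script. Its argument "commands" is one flat list of numbers, 7 for each row, row after row: the shift along the tool's x, y, z in m, then the turn, a rotation vector about the tool's x, y, z in degrees, then the finger opening in m, from 0 to 0.094. In form: [x, y, z, ax, ay, az, grip, x, y, z, ax, ay, az, grip, ...]. A call has 1 to 10 rows; each row is the pose to reach, as a shift and turn from the pose commanded when the call began, along the tool's axes at that moment; what a row does not reach only later rows make up. A row lasts 1/8 s, in which the tool goes at most 62.5 mm and 10.7 degrees, less where a joint would pass 70% of its speed; a pose out of reach is approached as far as the arm can. A call with a gripper value outside its range is refused whole. The fingers move at their own pace and stop on an object; the grip force is fixed at half the most. Time passes only in rows, so rows that repeat a pose let the fingers close. It gives the time, the measured TCP pose, the force, the opening and the grip force at its end, in the units of the state.
- robot.get_obs(): the state, without advancing time (a new reading comes with each control period).
- snapshot(name): name is "scene" or "side" or "wrist"; returns a dict with "img" (480x640x3 uint8, blue, green, red), "camera_matrix" (3x3 intrinsics, pixels), "k1" (the pictures are not rectified: a ray, as slopes to the right and down, at radius r is drawn at 1 + k1 r^2 times it, then the intrinsics apply), "extrinsics" (4x4, takes a point from camera to world coordinates); the wrist camera has in their place "hand_eye" (4x4, takes a point from camera to tool coordinates, whose origin is the TCP and whose axes are the flange's). Camera axes: x right, y down, z forward; pixel columns grow to the right and rows downward; lengths in m; the calibration is good to about 2 mm. A picture is of the moment at which its call begins: read the wrist's pose just before it. There is no depth.
- close_job(): hands the job in; it is judged then, once.
Trained networks look in a picture, given as the dict that the camera call returned (one of the last four; its "shot" number tells which), for a name from the list of things; names that differ only in an ending like _2 or _b are one class to them, and where a whole thing is asked for, a point or a joint stands for the part that bears it (a point fixed in the world has none). Each returns a list of dicts, best first, with "conf" (0 to 1); they miss things now and then, are a little off and sometimes report something else, mostly with a low value. They report only what shows in the picture. A call takes as long as a camera call. They do not tell look-alikes from the thing itself.
- spotter.trace(name, picture): "region" (480x640 bool, what is visible of it) and "box" ([left, top, width, height] in pixels, round what is visible of it).
The state is a dict: "time": time; "joint_positions": joint angles; "qvel": joint speeds; "joint_torque": joint torques, N m; "tool_pos": TCP position; "ee_rot": TCP orientation; "wrist_force": force on the tool from outside, world axes, zero at the start; "wrist_torque": the same for the moment, N m; "width": finger opening in m; "finger_force": force on a finger pad.
Only numpy, scipy, OpenCV 4.12 (cv2) and the standard library are available. Lean on these libraries where they do the work, as an engineer would, in place of code of your own. Each camera call takes 0.05 s, during which the arm holds its last target. There are 200 camera calls.

## Task

Swing the lid of the steel parts box up and over until it rests on its stop, then lift every formed bracket out of the die and lay them all flat on the floor of the box, open side up and not stacked, with the lid still open; when all are in, swing the lid fully shut. The brackets bend easily: grip them lightly, with about 10 N (never over 20 N on a finger). Leave the carton, scraper and magnet where they are.

Things in the scene. Friction and masses are not known exactly. Their poses are not given: they have to be found in the camera images.
- die: Fixed dark steel forming die, block 190 (its x) x 220 (its y) x 45 mm high on a grey foot plate 210 x 240 x 12 mm. Origin: centre of its underside, on the table. Four open cavities in its top, 16 mm deep, 74 mm along its x and 50 mm along its y, centred at x = +-45, y = +-55 mm. Some are empty.
- box: Fixed grey sheet-steel parts box, 180 (its x) x 230 (its y) x 60 mm high, walls and floor 4 mm thick. Origin: centre of its underside, on the table; z up. Its lid's hinge runs along its +x edge, the long side away from the die; the lid's handle is near its -x edge.
- lid (a joint): Angle of the box's lid, rad: 0 shut, grows as it opens, 1.85 on its stop. Hinge damped (about 0.15 N m s/rad), no spring or catch: well past upright (1.57) the lid sinks by itself onto the stop, below that it sinks shut by itself. Lid: 5 mm thick, 182 x 232 mm, 0.35 kg.
- lid_handle (a point): Middle of the lid's handle: round steel bar, 10 mm thick, 120 mm long, parallel to the hinge, 30 mm of clear space between it and the lid, 16 mm in from the lid's free edge. It lies 165 mm from the hinge axis along the lid and 41 mm square to the lid. Axes turn with the lid: y along the bar, z out of the lid's outer face (up when shut).
- lid_hinge (a point): Middle of the lid's hinge axis, at the middle of the box's +x top edge, 60 mm above the table. Axes turn with the lid: y along the hinge; with the lid shut they are parallel to the box's.
- bracket1: Loose formed U bracket of bright thin sheet (absent in some runs), 0.12 to 0.2 kg: 70 mm long (x), 46 mm wide over its two flanges (y), 40 mm high, sheet 4 mm, open at the top and both ends. Origin: centre of its underside; z to its open side. Starts in a die cavity, 2 mm play all round, long side along the die's x, flanges standing 24 mm out; grip it across both flanges.
- bracket2: Loose formed U bracket of bright thin sheet (absent in some runs), 0.12 to 0.2 kg: 70 mm long (x), 46 mm wide over its two flanges (y), 40 mm high, sheet 4 mm, open at the top and both ends. Origin: centre of its underside; z to its open side. Starts in a die cavity, 2 mm play all round, long side along the die's x, flanges standing 24 mm out; grip it across both flanges.
- bracket3: Loose formed U bracket of bright thin sheet (absent in some runs), 0.12 to 0.2 kg: 70 mm long (x), 46 mm wide over its two flanges (y), 40 mm high, sheet 4 mm, open at the top and both ends. Origin: centre of its underside; z to its open side. Starts in a die cavity, 2 mm play all round, long side along the die's x, flanges standing 24 mm out; grip it across both flanges.
- bracket4: Loose formed U bracket of bright thin sheet (absent in some runs), 0.12 to 0.2 kg: 70 mm long (x), 46 mm wide over its two flanges (y), 40 mm high, sheet 4 mm, open at the top and both ends. Origin: centre of its underside; z to its open side. Starts in a die cavity, 2 mm play all round, long side along the die's x, flanges standing 24 mm out; grip it across both flanges.
- carton: Bystander: loose open cardboard carton of bolts, 90 x 130 x 50 mm; origin under its centre.
- scraper: Bystander: loose hand scraper, 200 mm long, lying flat; origin under its middle.
- magnet: Bystander: loose welding magnet, a flat red block with a bright top, 90 x 60 x 16 mm; origin under its centre.
Not all that is in view belongs to the job. Leave any red or yellow look-alike of the bracket4 alone.

How it is judged:
On the way, in this order (a step that is already met when the one before it is completed fails the run):
1. the lid of the box rests open on its stop (value of joint lid above 1.78 rad), for 0.3 s.
2. every bracket lies flat on the floor of the box, open side up, let go, with the lid still open (value of joint lid above 1.78 rad and x of bracket1 in the frame of box between -0.09 and 0.09 m and y of bracket1 in the frame of box between -0.115 and 0.115 m and z of bracket1 in the frame of box between -0.005 and 0.012 m and angle between each of bracket1, bracket2, bracket3, bracket4's own z axis and vertical below 0.2 rad and x of bracket2 in the frame of box between -0.09 and 0.09 m and y of bracket2 in the frame of box between -0.115 and 0.115 m and z of bracket2 in the frame of box between -0.005 and 0.012 m and x of bracket3 in the frame of box between -0.09 and 0.09 m and y of bracket3 in the frame of box between -0.115 and 0.115 m and z of bracket3 in the frame of box between -0.005 and 0.012 m and x of bracket4 in the frame of box between -0.09 and 0.09 m and y of bracket4 in the frame of box between -0.115 and 0.115 m and z of bracket4 in the frame of box between -0.005 and 0.012 m and linear speed of each of bracket1, bracket2, bracket3, bracket4 below 0.03 m/s and contact force between the fingers and bracket1 below 0.1 N and contact force between the fingers and bracket2 below 0.1 N and contact force between the fingers and bracket3 below 0.1 N and contact force between the fingers and bracket4 below 0.1 N), for 0.2 s.
At the end, for the whole second after the job is handed in: The lid is shut (within 0.05 rad) and every bracket is inside the box on its floor (underside within 12 mm of the box's underside), open side up (within 0.2 rad) (value of joint lid below 0.05 rad and x of bracket1 in the frame of box between -0.09 and 0.09 m and y of bracket1 in the frame of box between -0.115 and 0.115 m and z of bracket1 in the frame of box between -0.005 and 0.012 m and angle between each of bracket1, bracket2, bracket3, bracket4's own z axis and vertical below 0.2 rad and x of bracket2 in the frame of box between -0.09 and 0.09 m and y of bracket2 in the frame of box between -0.115 and 0.115 m and z of bracket2 in the frame of box between -0.005 and 0.012 m and x of bracket3 in the frame of box between -0.09 and 0.09 m and y of bracket3 in the frame of box between -0.115 and 0.115 m and z of bracket3 in the frame of box between -0.005 and 0.012 m and x of bracket4 in the frame of box between -0.09 and 0.09 m and y of bracket4 in the frame of box between -0.115 and 0.115 m and z of bracket4 in the frame of box between -0.005 and 0.012 m); the robot touches nothing.
It fails at once if a bracket is squeezed or pressed too hard by the fingers (contact force between the fingers and bracket1 above 45 N or contact force between the fingers and bracket2 above 45 N or contact force between the fingers and bracket3 above 45 N or contact force between the fingers and bracket4 above 45 N).
It fails at once if the carton, scraper or magnet is moved by more than 30 mm (distance of any of carton, scraper, magnet from where it was at the start of the episode above 0.03 m).
Of bracket1, bracket2, bracket3, bracket4 only 3 to 4 are there at a start; the rules pass over those that are not, and their reading is None.
At some moment in a run one of bracket1, bracket2, bracket3, bracket4 may be knocked a few centimetres aside while the robot is not near it.
Once in a run the grip may slacken for a moment while it holds something.
It also fails if it takes over 210 s, if anything falls off the work surface, if the arm or the gripper's body presses on something with over 40 N, if the wrist force passes 120 N, or if a joint passes its speed limit or range.

## Working session

There is one attempt and no reset: what is moved stays moved. The work goes in short steps, Python scripts to look and compute and a tool call to move; the robot and the scene stay as the last step left them, time stands still between calls to the robot, and variables do not carry over. Pictures are saved under pics/ and viewed, at most 14 in all, crops included, and the job is handed in when it is done.

Besides the shell and the picture viewer there is one more tool, called after "Call:" by a JSON object that holds its "method" and its "body". servo_tool: Moves the arm, as the interface text tells. Its arguments: {"type":"object","properties":{"commands":{"type":"array","items":{"type":"number"}}},"required":["commands"]}

```bash
mkdir -p pics; cat > h.py <<'E'
import numpy as np, cv2
from scipy.spatial.transform import Rotation as R
from bench import robot, snapshot, close_job, spotter
def obs(): return robot.get_obs()
def toolT():
    o=obs(); T=np.eye(4); T[:3,:3]=R.from_euler('xyz',o['ee_rot']).as_matrix(); T[:3,3]=o['tool_pos']; return T
def shot(n):
    T=toolT() if n=='wrist' else None
    s=snapshot(n); s['T']=T@s['hand_eye'] if n=='wrist' else s['extrinsics']; return s
def rays(s,px):
    K=s['camera_matrix']; k=s['k1']; px=np.atleast_2d(px).astype(float)
    d=np.c_[(px[:,0]-K[0,2])/K[0,0],(px[:,1]-K[1,2])/K[1,1]]; u=d.copy()
    for _ in range(20): u=d/(1+k*(u**2).sum(1,keepdims=True))
    v=np.c_[u,np.ones(len(u))]@s['T'][:3,:3].T
    return s['T'][:3,3],v
def onz(s,px,z):
    o,v=rays(s,px); return o+v*((z-o[2])/v[:,2])[:,None]
def proj(s,P):
    P=np.atleast_2d(P); c=(P-s['T'][:3,3])@s['T'][:3,:3]; u=c[:,:2]/c[:,2:]
    u=u*(1+s['k1']*(u**2).sum(1,keepdims=True)); K=s['camera_matrix']
    return np.c_[u[:,0]*K[0,0]+K[0,2],u[:,1]*K[1,1]+K[1,2]]
def tri(s1,p1,s2,p2):
    A=np.zeros((3,3));b=np.zeros(3)
    for s,p in((s1,p1),(s2,p2)):
        o,v=rays(s,p); v=v[0]/np.linalg.norm(v[0]); M=np.eye(3)-np.outer(v,v); A+=M;b+=M@o
    return np.linalg.solve(A,b)
def fwd(p,yaw=None,rot=None):
    "shift & rotvec (tool axes, deg) from the present pose to p / rot"
    T=toolT(); d=T[:3,:3].T@(np.array(p)-T[:3,3]); r=np.zeros(3)
    if rot is not None: r=np.degrees(R.from_matrix(T[:3,:3].T@R.from_euler('xyz',rot).as_matrix()).as_rotvec())
    return np.round(d,4),np.round(r,2)
E
cat > a.py <<'E'
from h import *
o=obs(); print({k:np.round(v,3) for k,v in o.items()}, robot.tips_ahead)
for n in('scene','side'):
    s=shot(n); cv2.imwrite(f'pics/{n}0.png',s['img']); print(n,s['shot'],s['k1'],np.round(s['camera_matrix'],1).tolist(),np.round(s['T'],3).tolist())
    for t in('die','box','lid','lid_handle','bracket1','carton','scraper','magnet'):
        for d in spotter.trace(t,s):
            m=d['region']; ys,xs=np.nonzero(m); print(t,round(d['conf'],2),d['box'],m.sum(),(xs.mean().round(1),ys.mean().round(1)))
E
python3 a.py
```

```text
{'time': np.float64(0.0), 'joint_positions': array([-1.386,  0.088,  1.372,  0.   ,  1.684, -0.103]), 'qvel': array([-0.001, -0.001, -0.001,  0.   ,  0.   , -0.   ]), 'joint_torque': array([ 1.0000e-03, -3.4018e+01, -3.0243e+01,  7.2000e-02,  3.3000e-02,
       -0.0000e+00]), 'tool_pos': array([ 0.156, -0.527,  0.215]), 'ee_rot': array([-3.139, -0.   ,  0.288]), 'wrist_force': array([-0.01 , -0.559,  0.006]), 'wrist_torque': array([ 0.008, -0.007, -0.025]), 'finger_force': np.float64(0.0), 'width': np.float64(0.094)} 0.011
scene 1 0.053397840005103475 [[608.6, 0.0, 323.5], [0.0, 608.6, 238.5], [0.0, 0.0, 1.0]] [[-0.406, 0.788, -0.463, 1.188], [0.914, 0.353, -0.201, 0.126], [0.005, -0.505, -0.863, 1.137], [0.0, 0.0, 0.0, 1.0]]
die 0.63 [226.8, 139.3, 138.2, 115.1] 6924 (np.float64(300.6), np.float64(196.8))
box 0.85 [417.4, 205.8, 145.4, 132.5] 11352 (np.float64(490.2), np.float64(271.4))
lid 0.94 [422.0, 207.0, 142.0, 126.0] 9800 (np.float64(493.6), np.float64(265.3))
lid_handle 0.69 [423.2, 207.9, 141.7, 117.4] 9537 (np.float64(493.5), np.float64(265.3))
bracket1 0.98 [287.0, 189.6,
[... 1575 characters left out ...]
t64(441.1), np.float64(226.4))
bracket1 0.84 [271.8, 268.2, 31.5, 37.2] 721 (np.float64(285.8), np.float64(287.9))
bracket1 0.82 [396.5, 241.1, 34.3, 32.6] 708 (np.float64(413.8), np.float64(255.3))
bracket1 0.63 [338.8, 235.4, 34.6, 32.7] 614 (np.float64(354.8), np.float64(253.6))
bracket1 0.61 [260.7, 199.5, 33.7, 34.6] 580 (np.float64(275.0), np.float64(218.5))
carton 0.67 [203.7, 225.3, 66.2, 61.7] 2416 (np.float64(239.0), np.float64(255.1))
scraper 0.81 [288.5, 194.5, 60.6, 45.1] 800 (np.float64(321.8), np.float64(221.0))
magnet 0.97 [156.4, 301.6, 45.7, 31.6] 1014 (np.float64(177.8), np.float64(316.6))
magnet 0.4 [159.0, 306.9, 152.1, 150.9] 12655 (np.float64(233.0), np.float64(376.3))
```

View pics/scene0.png

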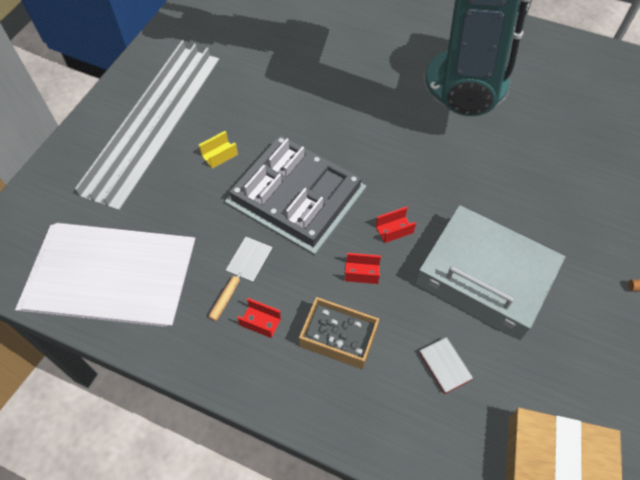

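View pics/side0.png

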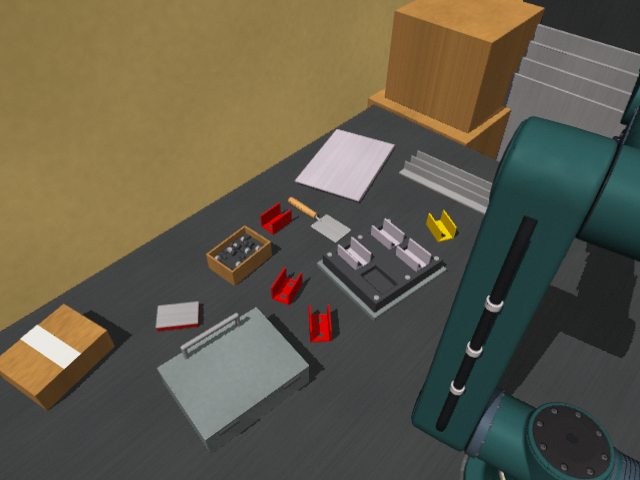

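```bash
cat > b.py <<'E'
from h import *
from scipy.optimize import minimize
def boxpts(c,yaw,dx,dy,z0,z1,ox=0,oy=0):
    a=R.from_euler('z',yaw).as_matrix()
    return np.array([a@[ox+sx*dx/2,oy+sy*dy/2,z] for sx in(-1,1) for sy in(-1,1) for z in(z0,z1)])+[c[0],c[1],0]
def boxm(p): return np.r_[boxpts(p,p[2],.182,.232,0,.065),boxpts(p,p[2],.010,.120,.09,.106,-.075,0)] 
def diem(p): return np.r_[boxpts(p,p[2],.21,.24,0,.012),boxpts(p,p[2],.19,.22,0,.045)]
def hullmask(P):
    m=np.zeros((480*2,640*2),np.uint8); cv2.fillConvexPoly(m,cv2.convexHull((P*2).astype(np.int32)),1); return m
def fit(model,views,p0):
    ms=[]
    for s,m in views:
        ys,xs=np.nonzero(m); ms.append((s,hullmask(np.c_[xs,ys]+.5)))
    def c(p):
        e=0
        for s,m in ms:
            h=hullmask(proj(s,model(p))); e+=1-(h&m).sum()/(h|m).sum()
        return e
    best=None
    for y in p0[2]:
        r=minimize(c,[p0[0],p0[1],y],method='Nelder-Mead',options=dict(initial_simplex=[[p0[0]+.01,p0[1],y],[p0[0]-.01,p0[1]+.01,y],[p0[0],p0[1]-.01,y+.1],[p0[0],p0[1],y-.1]],xatol=1e-4,fatol=1e-4))
        if best is None or r.fun<best.fun: best=r
    return best
if __name__=='__main__':
    s=[shot('scene'),shot('side')]
    for n,mod in(('box',boxm),('die',diem)):
        v=[]
        for q in s:
            d=spotter.trace(n,q)[0]; m=d['region'].astype(np.uint8)
            n_,l,st,_=cv2.connectedComponentsWithStats(m); m=(l==1+st[1:,4].argmax()) ; v.append((q,m))
        ys,xs=np.nonzero(v[0][1]); p=onz(s[0],[[xs.mean(),ys.mean()]],.04)[0]
        r=fit(mod,v,(p[0],p[1],np.arange(-1.57,4.6,.4))); print(n,p[:2],r.x,r.fun)
    for k,px in dict(hA=(448,270),hB=(511,303)).items(): print(k,onz(s[0],px,.106)[0])
    print('hs',onz(s[1],[(183,353),(240,318)],.106))
    for c in((302.5,210),(261.8,186.6),(285.4,158.8)): print('br',onz(s[0],c,.05)[0])
    for c in((388.4,233.2),(413.8,255.3),(354.8,253.6)): print('br side',onz(s[1],c,.05)[0])
    for k,c in dict(carton=(338,332),red1=(394,225),red2=(362,268),mag=(445,365)).items(): print(k,onz(s[0],c,.02)[0])
E
python3 b.py
```

```text
box [0.53228077 0.20859812] [0.52491415 0.20504892 2.99269934] 0.064732442278428
die [ 0.52598386 -0.21674295] [ 0.50314828 -0.23835148 -0.16325163] 1.0104509437439124
hA [0.60168958 0.12970818 0.106     ]
hB [0.61964699 0.25626619 0.106     ]
hs [[0.59467397 0.2605799  0.106     ]
 [0.57711779 0.13457141 0.106     ]]
br [ 0.5591889  -0.19695528  0.05      ]
br [ 0.54049323 -0.30319911  0.05      ]
br [ 0.45121783 -0.28936707  0.05      ]
br side [ 0.53611005 -0.31379529  0.05      ]
br side [ 0.44563565 -0.29486776  0.05      ]
br side [ 0.55290107 -0.20178723  0.05      ]
carton [ 0.77028281 -0.02314277  0.02      ]
red1 [ 0.49612192 -0.00980217  0.02      ]
red2 [ 0.62099201 -0.0333394   0.02      ]
mag [0.74815371 0.18740863 0.02      ]
```

```bash
python3 -c "
from h import *
print(fwd((.54,.2,.38),rot=(np.pi,0,1.422)))
s=shot('wrist'); print(np.round(s['hand_eye'],3),s['camera_matrix'],s['k1'])"
```

```text
(array([ 0.5746, -0.5885, -0.1635]), array([ 1.000e-02,  0.000e+00, -6.498e+01]))
[[-0.    -0.972 -0.234  0.067]
 [ 1.    -0.    -0.    -0.001]
 [ 0.    -0.234  0.972 -0.168]
 [ 0.     0.     0.     1.   ]] [[421.17583901   0.         325.90471034]
 [  0.         421.17583901 239.33722984]
 [  0.           0.           1.        ]] -0.09210093557799498
```

Call:
{"method": "servo_tool", "body": {"commands": [0.05, -0.05, -0.06, 0, 0, -8, 0.094, 0.1, -0.1, -0.11, 0, 0, -16, 0.094, 0.15, -0.15, -0.15, 0, 0, -24, 0.094, 0.19, -0.19, -0.163, 0, 0, -32, 0.094, 0.23, -0.235, -0.163, 0, 0, -40, 0.094, 0.27, -0.28, -0.163, 0, 0, -48, 0.094, 0.31, -0.32, -0.163, 0, 0, -56, 0.094, 0.35, -0.36, -0.163, 0, 0, -64, 0.094, 0.39, -0.4, -0.163, 0, 0, -65, 0.094, 0.43, -0.44, -0.163, 0, 0, -65, 0.094]}}

```text
time: 2.5
tool_pos: [0.4277, -0.0117, 0.3797]
ee_rot: [3.14, 0.0, 1.422]
wrist_force: [0.9, -0.6, 0.1]
width: 0.094
finger_force: 0.0
```

```bash
python3 -c "
from h import *
print(fwd((.54,.2,.38),rot=(np.pi,0,1.422)),obs()['tool_pos'],obs()['joint_positions'])"
```

```text
(array([ 2.26e-01,  7.97e-02, -2.00e-04]), array([0.09, 0.02, 0.02])) [ 0.42772775 -0.01167702  0.37973492] [-1.59636311e-01 -1.58984532e-01  1.28643476e+00 -4.47202929e-04
  2.01251592e+00 -1.14252118e-02]
```

Call:
{"method": "servo_tool", "body": {"commands": [0.05, 0.018, 0, 0, 0, 0, 0.094, 0.1, 0.036, 0, 0, 0, 0, 0.094, 0.15, 0.054, 0, 0, 0, 0, 0.094, 0.19, 0.07, 0, 0, 0, 0, 0.094, 0.226, 0.08, 0, 0, 0, 0, 0.094, 0.226, 0.08, 0, 0, 0, 0, 0.094, 0.226, 0.08, 0, 0, 0, 0, 0.094]}}

```text
time: 3.38
tool_pos: [0.5396, 0.1976, 0.3793]
ee_rot: [-3.141, 0.001, 1.422]
wrist_force: [-0.6, 0.2, 0.4]
width: 0.0937
finger_force: 0.0
```

```bash
cat > c.py <<'E'
from b import *
s=[shot('wrist'),shot('scene'),shot('side')]
cv2.imwrite('pics/w1.png',s[0]['img']); print(obs()['tool_pos'],obs()['qvel'])
v=[]
for q in s:
    for n in('box','lid'):
        for d in spotter.trace(n,q)[:2]: print(n,d['conf'],d['box'],d['region'].sum())
P=np.array([.5249,.205,2.9927])
a=R.from_euler('z',P[2]).as_matrix()
for l in([-.075,-.06,.101],[-.075,.06,.101],[.091,.116,.065],[.091,-.116,.065],[-.091,-.116,.065],[-.091,.116,.065]):
    print(l,[np.round(proj(q,a@l+[P[0],P[1],0])[0],1) for q in s])
E
python3 c.py
```

```text
[0.53945002 0.19692737 0.3800947 ] [ 0.00023284 -0.00128376  0.00092158  0.00174258 -0.00082946  0.00156517]
box 0.85 [227.6, 90.6, 163.7, 201.2] 31703
lid 0.93 [225.6, 91.3, 171.8, 202.1] 31814
box 0.76 [416.9, 206.2, 147.2, 131.2] 11427
lid 0.64 [421.6, 206.3, 142.5, 121.2] 9835
box 0.7 [159.3, 309.7, 149.4, 144.4] 12444
lid 0.81 [157.8, 307.5, 148.5, 134.5] 10652
[-0.075, -0.06, 0.101] [array([383.7, 141.3]), array([510.3, 298.2]), array([182.4, 347.8])]
[-0.075, 0.06, 0.101] [array([380.5, 252.8]), array([451.8, 267.2]), array([236. , 315.8])]
[0.091, 0.116, 0.065] [array([239. , 289.3]), array([460. , 203.6]), array([308.6, 366.9])]
[0.091, -0.116, 0.065] [array([229.7,  89.9]), array([565.8, 255.9]), array([203.1, 441.4])]
[-0.091, -0.116, 0.065] [array([395. ,  89.5]), array([529.7, 327.7]), array([155.6, 368.1])]
[-0.091, 0.116, 0.065] [array([388.4, 289.3]), array([419.3, 268.1]), array([256. , 307.7])]
```

View pics/w1.png

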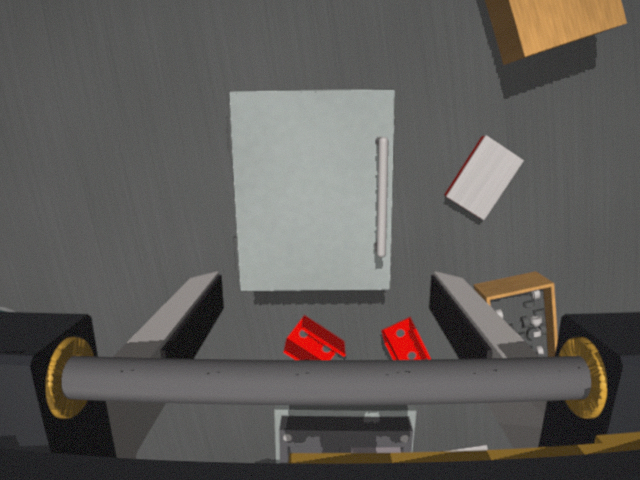

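```bash
python3 -c "
from h import *
print(fwd((.599,.194,.093),rot=(np.pi,0,1.422)))"
```

```text
(array([0.0053, 0.0591, 0.2866]), array([ 0.02, -0.  , -0.02]))
```

Call:
{"method": "servo_tool", "body": {"commands": [0.005, 0.045, 0.05, 0, 0, 0, 0.07, 0.005, 0.059, 0.1, 0, 0, 0, 0.06, 0.005, 0.059, 0.15, 0, 0, 0, 0.05, 0.005, 0.059, 0.2, 0, 0, 0, 0.05, 0.005, 0.059, 0.24, 0, 0, 0, 0.05, 0.005, 0.059, 0.265, 0, 0, 0, 0.05, 0.005, 0.059, 0.28, 0, 0, 0, 0.05, 0.005, 0.059, 0.286, 0, 0, 0, 0.05, 0.005, 0.059, 0.286, 0, 0, 0, 0.03, 0.005, 0.059, 0.286, 0, 0, 0, 0.014]}}

```text
time: 5.08
tool_pos: [0.5997, 0.1944, 0.0949]
ee_rot: [3.139, -0.001, 1.422]
wrist_force: [0.3, 0.9, 0.1]
width: 0.0339
finger_force: 0.0
```

Call:
{"method": "servo_tool", "body": {"commands": [0, 0, 0, 0, 0, 0, 0.012, 0, 0, 0, 0, 0, 0, 0.009, 0, 0, 0, 0, 0, 0, 0.009, 0, 0, 0, 0, 0, 0, 0.009]}}

```text
time: 5.58
tool_pos: [0.5998, 0.1941, 0.0938]
ee_rot: [3.139, -0.0, 1.422]
wrist_force: [2.1, -0.1, -0.1]
width: 0.0091
finger_force: 16.0
```

```bash
python3 -c "
import numpy as np
for t in range(6,109,6):
    T=np.radians(t);k=.45;a=T*k
    du=.165*np.cos(T)-.041*np.sin(T)-.165; dw=.165*np.sin(T)+.041*np.cos(T)-.041
    print(t,'[0, %.3f, %.3f, %.1f]'%(du+.008*np.sin(a),-dw+.008*(np.cos(a)-1),-t*k))
from h import *; print(obs()['joint_positions'])"
```

```text
6 [0, -0.005, -0.017, -2.7]
12 [0, -0.011, -0.033, -5.4]
18 [0, -0.020, -0.049, -8.1]
24 [0, -0.029, -0.064, -10.8]
30 [0, -0.041, -0.077, -13.5]
36 [0, -0.053, -0.089, -16.2]
42 [0, -0.067, -0.100, -18.9]
48 [0, -0.082, -0.110, -21.6]
54 [0, -0.098, -0.117, -24.3]
60 [0, -0.114, -0.123, -27.0]
66 [0, -0.131, -0.127, -29.7]
72 [0, -0.149, -0.130, -32.4]
78 [0, -0.166, -0.130, -35.1]
84 [0, -0.184, -0.129, -37.8]
90 [0, -0.201, -0.126, -40.5]
96 [0, -0.218, -0.121, -43.2]
102 [0, -0.234, -0.114, -45.9]
108 [0, -0.249, -0.106, -48.6]
[ 2.23394744e-01  3.13918043e-01  1.34888523e+00 -4.58359084e-04
  1.47647362e+00  3.72010637e-01]
```

Call:
{"method": "servo_tool", "body": {"commands": [0, -0.005, -0.017, -2.7, 0, 0, 0.008, 0, -0.011, -0.033, -5.4, 0, 0, 0.008, 0, -0.02, -0.049, -8.1, 0, 0, 0.008, 0, -0.029, -0.064, -10.8, 0, 0, 0.008, 0, -0.041, -0.077, -13.5, 0, 0, 0.008, 0, -0.053, -0.089, -16.2, 0, 0, 0.008, 0, -0.067, -0.1, -18.9, 0, 0, 0.008, 0, -0.082, -0.11, -21.6, 0, 0, 0.008, 0, -0.098, -0.117, -24.3, 0, 0, 0.008, 0, -0.114, -0.123, -27, 0, 0, 0.008]}}

```text
time: 6.82
tool_pos: [0.487, 0.21, 0.2185]
ee_rot: [2.664, 0.001, 1.421]
wrist_force: [2.4, -3.0, 1.4]
width: 0.0092
finger_force: 30.0
```

```bash
python3 -c "
from h import *
# remaining rows in tool frame tilted by A=27deg about -x
A=np.radians(27); Rt=R.from_rotvec([-A,0,0]).as_matrix()
def P(t,k=.45):
    T=np.radians(t);a=T*k
    du=.165*np.cos(T)-.041*np.sin(T)-.165; dw=.165*np.sin(T)+.041*np.cos(T)-.041
    return np.array([0,du+.008*np.sin(a),-dw+.008*(np.cos(a)-1)])
for t in range(66,109,6): print(t,np.round(Rt.T@(P(t)-P(60)),3),round(-(t-60)*.45,1))
print(obs()['joint_positions'])
s=shot('side'); cv2.imwrite('pics/s2.png',s['img'])"
```

```text
66 [ 0.    -0.013 -0.011] -2.7
72 [ 0.    -0.028 -0.021] -5.4
78 [ 0.    -0.043 -0.03 ] -8.1
84 [ 0.    -0.059 -0.037] -10.8
90 [ 0.    -0.076 -0.042] -13.5
96 [ 0.    -0.093 -0.045] -16.2
102 [ 0.    -0.11  -0.046] -18.9
108 [ 0.    -0.128 -0.046] -21.6
[ 0.4724005  -0.23058892  1.73954453 -0.28715384  1.24756766  0.66010782]
```

View pics/s2.png

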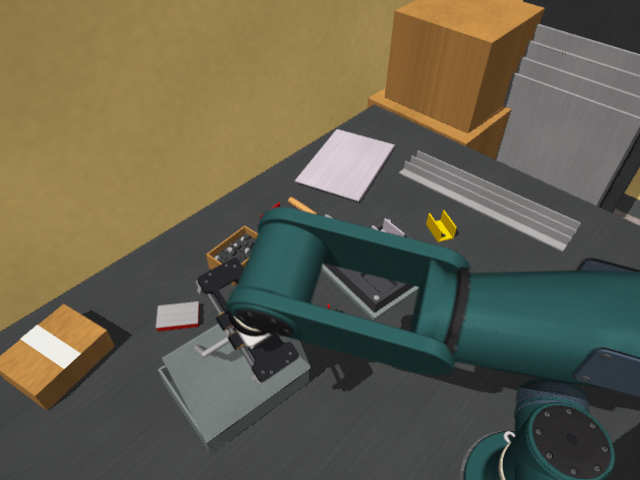

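```bash
cat > lid.py <<'E'
from b import *
P=np.array([.5249,.205,2.9927]); A=R.from_euler('z',P[2]).as_matrix()
def lidpts(t):
    L=[[-.001-.0,s,0] for s in(-.116,.116)]+[[-.181,s,0] for s in(-.116,.116)]+[[-.165,s,.041] for s in(-.06,.06)]
    M=R.from_euler('y',t).as_matrix()
    return (np.array(L)@M.T+[.09,0,.06])@A.T+[P[0],P[1],0]
if __name__=='__main__':
    for n in('side','scene'):
        s=shot(n)
        for t in(0,1.05,1.85): print(n,t,np.round(proj(s,lidpts(t))).tolist())
E
python3 lid.py
```

```text
side 0 [[203.0, 442.0], [308.0, 368.0], [156.0, 369.0], [256.0, 309.0], [182.0, 348.0], [236.0, 316.0]]
side 1.05 [[203.0, 442.0], [308.0, 368.0], [160.0, 358.0], [278.0, 289.0], [204.0, 356.0], [266.0, 318.0]]
side 1.85 [[203.0, 442.0], [308.0, 368.0], [202.0, 419.0], [327.0, 334.0], [250.0, 422.0], [313.0, 377.0]]
scene 0 [[565.0, 258.0], [459.0, 206.0], [529.0, 329.0], [419.0, 269.0], [510.0, 298.0], [452.0, 267.0]]
scene 1.05 [[565.0, 257.0], [459.0, 205.0], [577.0, 253.0], [454.0, 193.0], [557.0, 218.0], [494.0, 188.0]]
scene 1.85 [[565.0, 257.0], [459.0, 205.0], [609.0, 190.0], [489.0, 136.0], [581.0, 172.0], [520.0, 145.0]]
```

Call:
{"method": "servo_tool", "body": {"commands": [0, -0.013, -0.011, -2.7, 0, 0, 0.008, 0, -0.028, -0.021, -5.4, 0, 0, 0.008, 0, -0.043, -0.03, -8.1, 0, 0, 0.008, 0, -0.059, -0.037, -10.8, 0, 0, 0.008, 0, -0.076, -0.042, -13.5, 0, 0, 0.008, 0, -0.093, -0.045, -16.2, 0, 0, 0.008, 0, -0.102, -0.046, -17.5, 0, 0, 0.008, 0, -0.11, -0.046, -18.9, 0, 0, 0.008, 0, -0.11, -0.046, -18.9, 0, 0, 0.008]}}

```text
time: 8.1
tool_pos: [0.3689, 0.2275, 0.2105]
ee_rot: [2.337, 0.002, 1.42]
wrist_force: [-6.8, -5.9, 11.8]
width: 0.0088
finger_force: 30.0
```

```bash
python3 -c "
from h import *
o=obs();print(o['joint_positions'],o['wrist_force'])
s=shot('scene'); cv2.imwrite('pics/s3.png',s['img'])"
```

```text
[ 0.92962118 -0.48992296  2.06501934 -0.74396299  1.22251784  1.21871619] [-6.84084306 -5.90664836 11.81781125]
```

View pics/s3.png

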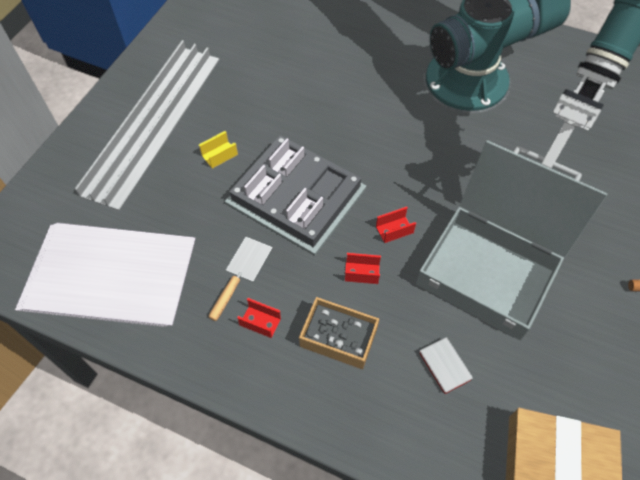

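Call:
{"method": "servo_tool", "body": {"commands": [0, 0, 0, 0, 0, 0, 0.04, 0, 0, 0, 0, 0, 0, 0.06, 0, 0, 0, 0, 0, 0, 0.07, 0, 0, -0.02, 0, 0, 0, 0.07, 0, 0.0, -0.05, 0, 0, 0, 0.07, 0, 0.02, -0.08, 0, 0, 0, 0.07, 0, 0.05, -0.11, 0, 0, 0, 0.07, 0, 0.08, -0.13, 8, 0, 0, 0.07, 0, 0.11, -0.15, 16, 0, 0, 0.07, 0, 0.13, -0.16, 24, 0, 0, 0.07]}}

```text
time: 9.4
tool_pos: [0.3445, 0.2326, 0.4148]
ee_rot: [2.761, -0.003, 1.424]
wrist_force: [0.8, 0.3, -0.4]
width: 0.07
finger_force: 0.0
```

```bash
cat > lidang.py <<'E'
from lid import *
def lidang():
    from scipy.ndimage import binary_fill_holes
    out=[]
    for n in('scene','side'):
        s=shot(n)
        ds=spotter.trace('lid',s)
        if not ds: continue
        m=ds[0]['region'].astype(np.uint8); best=[]
        for t in np.arange(0,2.0,.01):
            h=np.zeros((480,640),np.uint8); cv2.fillConvexPoly(h,cv2.convexHull(proj(s,lidpts(t)[:4]).astype(np.int32)),1)
            best.append((1-(h&m).sum()/(h|m).sum(),t))
        out.append((n,round(ds[0]['conf'],2),np.round(min(best),3)))
    return out
if __name__=='__main__':
    print(lidang(),obs()['tool_pos'],obs()['ee_rot'],obs()['time'])
    print(fwd((.48,-.2,.36),rot=(np.pi,0,1.422)))
E
python3 lidang.py
```

```text
[('scene', 0.95, array([0.063, 1.96 ])), ('side', 0.84, array([0.382, 1.87 ]))] [0.34493551 0.23191698 0.41110375] [2.75968547e+00 1.36540082e-03 1.41999047e+00] 9.6
(array([-0.4067,  0.1649,  0.1219]), array([21.88,  0.1 , -0.1 ]))
```

```bash
cat > kin.py <<'E'
from h import *
from scipy.optimize import least_squares
D=[((-1.386,.0875,1.3715,0,1.684,-.103),(.156,-.527,.215)),((-.1596,-.159,1.2864,0,2.0125,-.0114),(.4277,-.0117,.3797)),
((.2234,.3139,1.3489,0,1.4765,.372),(.5998,.1941,.0938)),((.4724,-.2306,1.7395,-.2872,1.2476,.6601),(.487,.21,.2185)),
((.9296,-.4899,2.065,-.744,1.2225,1.2187),(.3689,.2275,.2105)),]
o=obs(); D.append((o['joint_positions'],o['tool_pos']))
def fk(q,k):
    r0,h,a2,a3,L,o1,o2=k
    ry=lambda a:R.from_euler('y',a).as_matrix(); rz=lambda a:R.from_euler('z',a).as_matrix()
    M=rz(q[0]); p=M@[r0,o1,h]; M=M@ry(q[1]); p=p+M@[0,0,a2]; e=p; M=M@ry(q[2]); p=p+M@[0,0,a3]; w=p; M=M@rz(q[3])@ry(q[4])
    return e,w,p+M@[0,o2,L]
f=least_squares(lambda k:np.ravel([fk(q,k)[2]-p for q,p in D]),[0,.3,.35,.35,.25,.05,0]); 
if __name__=='__main__':
    print(np.round(f.x,3),np.abs(f.fun).max())
    k=f.x
    for xy in((.567,.16),(.55,.25),(.47,.26),(.48,.15)):
        r=least_squares(lambda q:np.r_[fk([q[0],q[1],q[2],0,np.pi-q[1]-q[2]],k)[2]-[*xy,.026]],[.2,.3,1.5])
        q=r.x; e,w,t=fk([q[0],q[1],q[2],0,np.pi-q[1]-q[2]],k); print(xy,q,e,w,r.cost)
E
python3 kin.py
```

```text
[0.013 0.08  0.405 0.5   0.318 0.039 0.014] 0.02598220012810379
(0.567, 0.16) [0.18490607 0.22541554 1.6106683 ] [0.09479541 0.0575782  0.47498868] [0.56954805 0.14637718 0.34376565] 5.895595187554302e-24
(0.55, 0.25) [0.33874311 0.26134133 1.56748554] [0.09817999 0.07611918 0.47148025] [0.55460539 0.2369285  0.34376565] 6.1366686142580494e-18
(0.47, 0.26) [0.40640436 0.10043548 1.75268802] [0.03395104 0.05725266 0.48319915] [0.47547862 0.24726978 0.34376565] 4.6144928161688404e-26
(0.48, 0.15) [0.19724384 0.01679317 1.84046274] [0.01192532 0.04232582 0.48518433] [0.48271592 0.13640965 0.34376565] 6.137544518976629e-29
```

```bash
python3 -c "
from h import *
d,r=fwd((.45,-.25,.37),rot=(np.pi,0,-.16));print(d,r,obs()['joint_positions'])
for k in np.arange(1,11)/10: print(np.round(d*k,3).tolist(),np.round(r*k,1).tolist())
"
```

```text
[-0.4606  0.148   0.1044] [ 17.17 -17.21  89.34] [ 0.68183788 -0.35769978  1.4247047  -0.28806438  1.80200785  0.72728231]
[-0.046, 0.015, 0.01] [1.7, -1.7, 8.9]
[-0.092, 0.03, 0.021] [3.4, -3.4, 17.9]
[-0.138, 0.044, 0.031] [5.2, -5.2, 26.8]
[-0.184, 0.059, 0.042] [6.9, -6.9, 35.7]
[-0.23, 0.074, 0.052] [8.6, -8.6, 44.7]
[-0.276, 0.089, 0.063] [10.3, -10.3, 53.6]
[-0.322, 0.104, 0.073] [12.0, -12.0, 62.5]
[-0.368, 0.118, 0.084] [13.7, -13.8, 71.5]
[-0.415, 0.133, 0.094] [15.5, -15.5, 80.4]
[-0.461, 0.148, 0.104] [17.2, -17.2, 89.3]
```

Call:
{"method": "servo_tool", "body": {"commands": [-0.046, 0.015, 0.01, 1.7, -1.7, 8.9, 0.07, -0.092, 0.03, 0.021, 3.4, -3.4, 17.9, 0.07, -0.138, 0.044, 0.031, 5.2, -5.2, 26.8, 0.07, -0.184, 0.059, 0.042, 6.9, -6.9, 35.7, 0.07, -0.23, 0.074, 0.052, 8.6, -8.6, 44.7, 0.07, -0.276, 0.089, 0.063, 10.3, -10.3, 53.6, 0.07, -0.322, 0.104, 0.073, 12, -12, 62.5, 0.07, -0.368, 0.118, 0.084, 13.7, -13.8, 71.5, 0.07, -0.415, 0.133, 0.094, 15.5, -15.5, 80.4, 0.07, -0.461, 0.148, 0.104, 17.2, -17.2, 89.3, 0.07]}}

```text
time: 10.85
tool_pos: [0.4501, -0.2489, 0.3686]
ee_rot: [-3.139, 0.004, -0.16]
wrist_force: [0.4, 0.7, 0.4]
width: 0.0702
finger_force: 0.0
```

Call:
{"method": "servo_tool", "body": {"commands": [0, 0, 0, 0, 0, 0, 0.07, 0, 0, 0, 0, 0, 0, 0.07]}}

```text
time: 11.1
tool_pos: [0.45, -0.2477, 0.3695]
ee_rot: [-3.139, 0.002, -0.154]
wrist_force: [-0.0, 0.8, 0.6]
width: 0.0702
finger_force: 0.0
```

```bash
cat > d.py <<'E'
import sys
from lid import *
def traces(s,name='bracket1'):
    o=[]
    for d in spotter.trace(name,s):
        m=d['region']; px=s['img'][m].astype(int).mean(0)
        ys,xs=np.nonzero(m); o.append((round(d['conf'],2),np.round(d['box']).tolist(),(round(xs.mean(),1),round(ys.mean(),1)),int(m.sum()),px.round().astype(int).tolist(),m))
    return o
if __name__=='__main__':
    s=shot('wrist'); cv2.imwrite('pics/%s.png'%sys.argv[1],s['img']); o=obs(); print(o['tool_pos'],o['ee_rot'],o['joint_positions'])
    for t in traces(s): print(t[:5],onz(s,t[2],.055)[0].round(3))
    import pickle; pickle.dump({k:s[k] for k in('img','camera_matrix','k1','T')},open('%s.pkl'%sys.argv[1],'wb'))
E
python3 d.py w2
```

```text
[ 0.45007678 -0.24746947  0.37060606] [-3.13993138e+00  4.00265132e-04 -1.53708098e-01] [-6.14012516e-01  2.83434164e-02  1.12853960e+00  1.43213131e-03
  1.98580584e+00  1.11106896e+00]
(0.93, [462.0, 120.0, 63.0, 67.0], (np.float64(492.7), np.float64(154.4)), 2822, [16, 171, 194]) [ 0.47  -0.443  0.055]
(0.86, [99.0, 159.0, 69.0, 65.0], (np.float64(134.2), np.float64(187.8)), 2589, [33, 38, 174]) [ 0.497 -0.027  0.055]
(0.76, [340.0, 163.0, 48.0, 65.0], (np.float64(363.2), np.float64(192.9)), 2544, [200, 196, 205]) [ 0.449 -0.29   0.055]
(0.7, [243.0, 79.0, 47.0, 69.0], (np.float64(266.3), np.float64(114.2)), 2916, [184, 180, 189]) [ 0.552 -0.195  0.055]
(0.68, [89.0, 50.0, 78.0, 66.0], (np.float64(130.5), np.float64(81.3)), 2956, [34, 39, 178]) [ 0.614 -0.051  0.055]
```

View pics/w2.png

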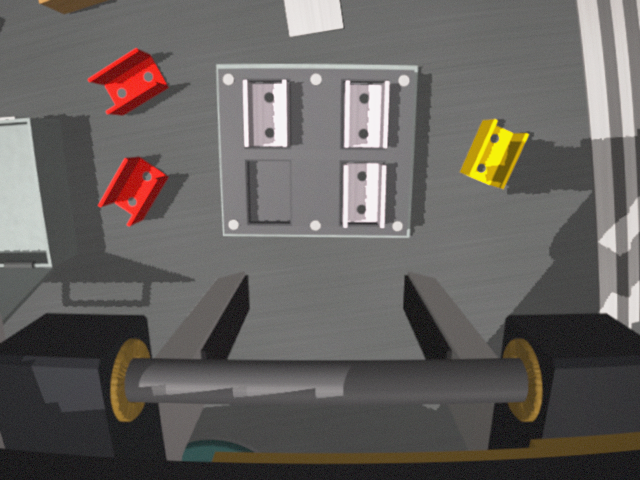

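```bash
cat > f.py <<'E'
from d import *
def brm(p): 
    z=p[3]; return boxpts(p,p[2],.070,.046,z-.024,z)
def fit4(views,p0):
    ms=[(s,hullmask(np.argwhere(m)[:,::-1]+.5)) for s,m in views]
    def c(p):
        e=0
        for s,m in ms: h=hullmask(proj(s,brm(p))); e+=1-(h&m).sum()/(h|m).sum()
        return e/len(ms)+.0*abs(p[2])
    p0=np.array(p0); S=np.vstack([p0,p0+np.diag([.006,.006,.06,.008])])
    r=minimize(c,p0,method='Nelder-Mead',options=dict(initial_simplex=S,xatol=1e-4,fatol=1e-4)); return r.x,r.fun
if __name__=='__main__':
    vs=[shot(n) for n in('wrist','scene','side')]
    tr=[(s,traces(s)) for s in vs]
    print([[t[2] for t in T] for s,T in tr])
    for b in((.552,-.196),(.538,-.305),(.448,-.291)):
        v=[]
        for s,T in tr:
            u=proj(s,[*b,.057])[0]
            for t in T:
                if np.hypot(*(u-t[2]))<14 and max(t[4])-min(t[4])<40: v.append((s,t[5])); break
        print(b,len(v),[fit4([w],(*b,-.16,.069))[0].round(3).tolist() for w in v] ,np.round(fit4(v,(*b,-.16,.069))[0],4) if v else None)
E
python3 f.py
```

```text
[[(np.float64(492.1), np.float64(155.0)), (np.float64(266.5), np.float64(114.8)), (np.float64(134.9), np.float64(188.3)), (np.float64(365.5), np.float64(116.2)), (np.float64(131.5), np.float64(82.1)), (np.float64(363.0), np.float64(193.0))], [(np.float64(260.6), np.float64(318.1)), (np.float64(303.2), np.float64(209.6)), (np.float64(285.2), np.float64(158.9)), (np.float64(217.9), np.float64(149.9)), (np.float64(394.0), np.float64(225.1)), (np.float64(262.0), np.float64(186.0)), (np.float64(361.7), np.float64(267.9)), (np.float64(338.7), np.float64(332.4))], [(np.float64(319.9), np.float64(325.9)), (np.float64(275.1), np.float64(218.5)), (np.float64(388.3), np.float64(233.8)), (np.float64(355.1), np.float64(254.0)), (np.float64(285.6), np.float64(288.0)), (np.float64(441.3), np.float64(226.6)), (np.float64(413.9), np.float64(255.3))]]
(0.552, -0.196) 3 [[0.551, -0.197, -0.153, 0.07], [0.554, -0.193, -0.14, 0.062], [0.548, -0.196, -0.165, 0.071]] [ 0.5527 -0.1954 -0.1594  0.062 ]
(0.538, -0.305) 3 [[0.533, -0.304, -0.177, 0.073], [0.538, -0.3, -0.155, 0.064], [0.529, -0.303, -0.141, 0.073]] [ 0.5342 -0.3044 -0.1413  0.0653]
(0.448, -0.291) 3 [[0.447, -0.289, -0.137, 0.069], [0.451, -0.286, -0.159, 0.063], [0.443, -0.291, -0.136, 0.068]] [ 0.4462 -0.2896 -0.1491  0.0627]
```

```bash
python3 -c "
from h import *
print(fwd((.5525,-.1957,.06),rot=(np.pi,0,-.16)))"
```

```text
(array([ 0.0924, -0.0682,  0.3116]), array([-0.05, -0.07,  0.23]))
```

Call:
{"method": "servo_tool", "body": {"commands": [0.03, -0.025, 0.04, 0, 0, 0.2, 0.062, 0.06, -0.045, 0.09, 0, 0, 0.2, 0.062, 0.08, -0.06, 0.14, 0, 0, 0.2, 0.062, 0.0925, -0.068, 0.19, 0, 0, 0.2, 0.062, 0.0925, -0.068, 0.23, 0, 0, 0.2, 0.062, 0.0925, -0.068, 0.26, 0, 0, 0.2, 0.062, 0.0925, -0.068, 0.285, 0, 0, 0.2, 0.062, 0.0925, -0.068, 0.3, 0, 0, 0.2, 0.062, 0.0925, -0.068, 0.308, 0, 0, 0.2, 0.062, 0.0925, -0.068, 0.31, 0, 0, 0.2, 0.062]}}

```text
time: 12.75
tool_pos: [0.5526, -0.1966, 0.0611]
ee_rot: [-3.14, -0.001, -0.16]
wrist_force: [-0.2, 0.5, -0.4]
width: 0.062
finger_force: 0.0
```

Call:
{"method": "servo_tool", "body": {"commands": [0, 0, 0.001, 0, 0, 0, 0.056, 0, 0, 0.001, 0, 0, 0, 0.052, 0, 0, 0.001, 0, 0, 0, 0.05, 0, 0, 0.001, 0, 0, 0, 0.048, 0, 0, 0.001, 0, 0, 0, 0.047]}}

```text
time: 13.38
tool_pos: [0.5524, -0.1966, 0.06]
ee_rot: [-3.14, -0.0, -0.161]
wrist_force: [-0.2, 1.0, 0.4]
width: 0.0472
finger_force: 0.0
```

```bash
python3 d.py w3
```

```text
[ 0.55240105 -0.19651944  0.05992525] [-3.14005202e+00 -1.27518127e-04 -1.60474957e-01] [-0.43936049  0.24720747  1.50324752  0.00154093  1.39143939  1.29163557]
(0.81, [20.0, 332.0, 40.0, 122.0], (np.float64(41.2), np.float64(399.5)), 1705, [30, 33, 175]) [ 0.519 -0.046  0.055]
(0.8, [499.0, 204.0, 141.0, 148.0], (np.float64(574.2), np.float64(271.4)), 15578, [119, 116, 125]) [ 0.545 -0.307  0.055]
(0.65, [1.0, 123.0, 93.0, 132.0], (np.float64(35.0), np.float64(182.7)), 8148, [40, 46, 188]) [ 0.622 -0.081  0.055]
(0.63, [266.0, 205.0, 121.0, 155.0], (np.float64(324.8), np.float64(277.4)), 15936, [165, 160, 172]) [ 0.561 -0.197  0.055]
(0.56, [595.0, 410.0, 12.0, 32.0], (np.float64(601.7), np.float64(425.2)), 240, [204, 201, 209]) [ 0.459 -0.323  0.055]
```

View pics/w3.png

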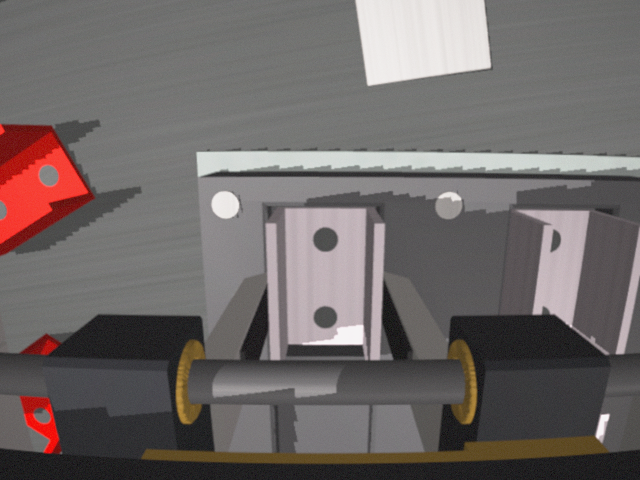

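Call:
{"method": "servo_tool", "body": {"commands": [0, 0, 0, 0, 0, 0, 0.0462, 0, 0, 0, 0, 0, 0, 0.0458, 0, 0, 0, 0, 0, 0, 0.0456, 0, 0, 0, 0, 0, 0, 0.0454]}}

```text
time: 13.98
tool_pos: [0.5524, -0.1964, 0.0599]
ee_rot: [-3.14, -0.0, -0.16]
wrist_force: [0.9, 2.2, 0.4]
width: 0.0458
finger_force: 19.6
```

Call:
{"method": "servo_tool", "body": {"commands": [0, 0, 0, 0, 0, 0, 0.0456, 0, 0, 0, 0, 0, 0, 0.0456]}}

```text
time: 14.22
tool_pos: [0.5524, -0.1965, 0.0599]
ee_rot: [-3.14, -0.0, -0.161]
wrist_force: [-0.2, 1.6, 0.4]
width: 0.0458
finger_force: 13.1
```

Call:
{"method": "servo_tool", "body": {"commands": [0, 0, -0.004, 0, 0, 0, 0.0456, 0, 0, -0.012, 0, 0, 0, 0.0456, 0, 0, -0.025, 0, 0, 0, 0.0456, 0, 0, -0.045, 0, 0, 0, 0.0456, 0, 0, -0.07, 0, 0, 0, 0.0456, 0, 0, -0.09, 0, 0, 0, 0.0456, 0, 0, -0.1, 0, 0, 0, 0.0456]}}

```text
time: 15.1
tool_pos: [0.5531, -0.1971, 0.1625]
ee_rot: [-3.141, -0.004, -0.161]
wrist_force: [-1.0, -0.4, -1.8]
width: 0.0464
finger_force: 13.1
```

```bash
cat > tgt.py <<'E'
from lid import *
import sys
x,y,z=map(float,sys.argv[1:4]); p=A@[x,y,0]+[P[0],P[1],0]; p[2]=z
o=obs(); print(p.round(4),fwd(p,rot=(np.pi,0,P[2]-np.pi)),'w',o['width'],o['finger_force'],o['wrist_force'].round(1))
E
python3 tgt.py -.042 .055 .16; python3 tgt.py -.042 -.055 .16; python3 tgt.py .04 .055 .16
```

```text
[0.5583 0.1444 0.16  ] (array([-0.0495, -0.3379,  0.0024]), array([-0.02, -0.2 , -0.67])) w 0.04644588925546424 13.110846877098083 [-1.  -0.4 -1.8]
[0.5746 0.2532 0.16  ] (array([-0.0508, -0.4479,  0.0025]), array([-0.02, -0.2 , -0.67])) w 0.04644588925546424 13.110846877098083 [-1.  -0.4 -1.8]
[0.4772 0.1565 0.16  ] (array([-0.1315, -0.337 ,  0.0021]), array([-0.02, -0.2 , -0.67])) w 0.04644588925546424 13.110846877098083 [-1.  -0.4 -1.8]
```

Call:
{"method": "servo_tool", "body": {"commands": [-0.003, -0.03, 0, 0, 0, -0.7, 0.0456, -0.008, -0.075, 0, 0, 0, -0.7, 0.0456, -0.014, -0.125, 0, 0, 0, -0.7, 0.0456, -0.02, -0.175, 0, 0, 0, -0.7, 0.0456, -0.026, -0.225, 0, 0, 0, -0.7, 0.0456, -0.032, -0.275, 0, 0, 0, -0.7, 0.0456, -0.038, -0.325, 0, 0, 0, -0.7, 0.0456, -0.044, -0.375, 0, 0, 0, -0.7, 0.0456, -0.048, -0.42, 0, 0, 0, -0.7, 0.0456, -0.051, -0.448, 0, 0, 0, -0.7, 0.0456]}}

```text
time: 16.35
tool_pos: [0.5731, 0.256, 0.1603]
ee_rot: [-3.14, 0.001, -0.146]
wrist_force: [1.5, -0.1, -1.3]
width: 0.046
finger_force: 13.1
```

```bash
python3 tgt.py -.042 -.055 .0365; python3 d.py w4
```

```text
[0.5746 0.2532 0.0365] (array([0.0019, 0.0028, 0.1238]), array([-0.09,  0.03,  0.15])) w 0.04598535571276825 13.112033754587173 [ 1.5 -0.1 -1.3]
[0.57286243 0.25910599 0.16004964] [-3.13692602e+00  1.16144580e-03 -1.43754220e-01] [0.33208249 0.27728895 1.261727   0.00468246 1.60147107 2.04678195]
(0.9, [268.0, 206.0, 124.0, 154.0], (np.float64(326.0), np.float64(277.3)), 16039, [151, 148, 158]) [0.548 0.26  0.055]
(0.63, [601.0, 243.0, 39.0, 80.0], (np.float64(625.9), np.float64(284.6)), 1706, [17, 22, 155]) [0.509 0.047 0.055]
```

View pics/w4.png

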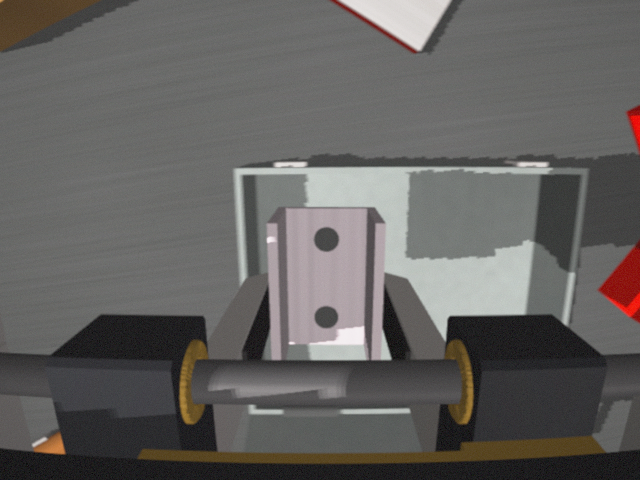

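Call:
{"method": "servo_tool", "body": {"commands": [0, 0, 0.01, 0, 0, 0, 0.0456, 0, 0, 0.03, 0, 0, 0, 0.0456, 0, 0, 0.05, 0, 0, 0, 0.0456, 0, 0, 0.07, 0, 0, 0, 0.0456, 0, 0, 0.09, 0, 0, 0, 0.0456, 0, 0, 0.105, 0, 0, 0, 0.0456, 0, 0, 0.115, 0, 0, 0, 0.0456, 0, 0, 0.12, 0, 0, 0, 0.0456, 0, 0, 0.123, 0, 0, 0, 0.0456, 0, 0, 0.123, 0, 0, 0, 0.0456]}}

```text
time: 17.7
tool_pos: [0.5739, 0.2541, 0.0379]
ee_rot: [-3.14, -0.001, -0.148]
wrist_force: [0.1, 0.0, -0.9]
width: 0.0454
finger_force: 13.1
```

Not yet on the floor (no upward force); go down gently 3 mm, then release and rise.

Call:
{"method": "servo_tool", "body": {"commands": [0, 0, 0.001, 0, 0, 0, 0.0456, 0, 0, 0.002, 0, 0, 0, 0.0456, 0, 0, 0.002, 0, 0, 0, 0.0456]}}

```text
time: 18.08
tool_pos: [0.5736, 0.2539, 0.0356]
ee_rot: [-3.14, -0.0, -0.148]
wrist_force: [0.0, 0.0, -1.2]
width: 0.0458
finger_force: 13.1
```

Call:
{"method": "servo_tool", "body": {"commands": [0, 0, 0.001, 0, 0, 0, 0.0456, 0, 0, 0.001, 0, 0, 0, 0.0456, 0, 0, 0.001, 0, 0, 0, 0.05, 0, 0, 0.001, 0, 0, 0, 0.054, 0, 0, 0.001, 0, 0, 0, 0.056, 0, 0, -0.02, 0, 0, 0, 0.056, 0, 0, -0.06, 0, 0, 0, 0.056, 0, 0, -0.1, 0, 0, 0, 0.06, 0, 0, -0.14, 0, 0, 0, 0.062, 0, 0, -0.15, 0, 0, 0, 0.062]}}

```text
time: 19.32
tool_pos: [0.5751, 0.2542, 0.1895]
ee_rot: [-3.137, -0.006, -0.148]
wrist_force: [-0.3, 0.6, 0.8]
width: 0.0619
finger_force: 0.0
```

```bash
sed -i 's/^if __name__.*$/def look():/; ' f.py; cat >> f.py <<'E'
if __name__=='__main__': look()
E
cat > t2.py <<'E'
from h import *; import sys
x,y,z,w=map(float,sys.argv[1:5]); print(fwd((x,y,z),rot=(np.pi,0,w)))
E
python3 f.py; python3 t2.py .5345 -.305 .16 -.16
```

```text
[[(np.float64(625.6), np.float64(132.9)), (np.float64(327.1), np.float64(222.8)), (np.float64(618.9), np.float64(274.7)), (np.float64(387.3), np.float64(22.1))], [(np.float64(261.5), np.float64(186.0)), (np.float64(218.1), np.float64(150.2)), (np.float64(285.2), np.float64(158.7)), (np.float64(362.2), np.float64(268.1)), (np.float64(394.4), np.float64(225.1)), (np.float64(260.4), np.float64(318.2)), (np.float64(505.8), np.float64(300.6))], [(np.float64(284.9), np.float64(288.7)), (np.float64(319.7), np.float64(325.4)), (np.float64(201.7), np.float64(381.2))]]
(0.552, -0.196) 0 [] None
(0.538, -0.305) 1 [[0.537, -0.301, -0.136, 0.065]] [ 0.5368 -0.3007 -0.1362  0.0652]
(0.448, -0.291) 1 [[0.449, -0.286, -0.149, 0.064]] [ 0.4492 -0.2857 -0.1487  0.0638]
(array([0.045 , 0.5578, 0.0229]), array([0.03, 0.24, 0.67]))
```

Call:
{"method": "servo_tool", "body": {"commands": [0.004, 0.05, 0, 0, 0, 0.7, 0.062, 0.008, 0.11, 0, 0, 0, 0.7, 0.062, 0.013, 0.17, 0, 0, 0, 0.7, 0.062, 0.018, 0.23, 0, 0, 0, 0.7, 0.062, 0.023, 0.29, 0, 0, 0, 0.7, 0.062, 0.028, 0.35, 0, 0, 0, 0.7, 0.062, 0.033, 0.41, 0, 0, 0, 0.7, 0.062, 0.038, 0.47, 0, 0, 0, 0.7, 0.062, 0.042, 0.52, 0, 0, 0, 0.7, 0.062, 0.045, 0.557, 0, 0, 0, 0.7, 0.062]}}

```text
time: 20.88
tool_pos: [0.5346, -0.3058, 0.1824]
ee_rot: [-3.139, 0.003, -0.162]
wrist_force: [0.2, 0.7, -0.3]
width: 0.0621
finger_force: 0.0
```

Call:
{"method": "servo_tool", "body": {"commands": [0, 0, 0, 0, 0, 0, 0.062, 0, 0, 0, 0, 0, 0, 0.062, 0, 0, 0, 0, 0, 0, 0.062]}}

```text
time: 21.25
tool_pos: [0.536, -0.3024, 0.1844]
ee_rot: [-3.139, 0.001, -0.159]
wrist_force: [0.8, -0.3, -0.7]
width: 0.0622
finger_force: 0.0
```

```bash
python3 t2.py .5345 -.3045 .06 -.16;python3 d.py w5; sed -i 's/^def look.*$/def look(names=("wrist","scene","side")):/; s/for n in(.wrist.,.scene.,.side.)\]/for n in names]/' f.py; python3 -c "
from f import *
look(('wrist',))"
```

```text
(array([-0.0011,  0.0026,  0.1244]), array([-0.13,  0.03,  0.07]))
[ 0.53608794 -0.3024341   0.18466955] [-3.13967652e+00  9.63515968e-05 -1.58603334e-01] [-0.60666188  0.24150933  1.2568533   0.0016898   1.64414686  1.12286094]
(0.73, [294.0, 181.0, 71.0, 105.0], (np.float64(328.6), np.float64(228.4)), 6152, [195, 191, 200]) [ 0.539 -0.304  0.055]
(0.65, [2.0, 271.0, 61.0, 73.0], (np.float64(26.4), np.float64(306.0)), 3077, [26, 29, 158]) [ 0.515 -0.055  0.055]
(0.63, [474.0, 220.0, 97.0, 92.0], (np.float64(519.9), np.float64(271.7)), 6151, [14, 177, 200]) [ 0.484 -0.441  0.055]
(0.62, [297.0, 298.0, 62.0, 63.0], (np.float64(328.2), np.float64(328.0)), 3892, [186, 183, 191]) [ 0.462 -0.292  0.055]
(0.6, [2.0, 134.0, 53.0, 84.0], (np.float64(20.0), np.float64(169.6)), 2929, [37, 42, 175]) [ 0.62  -0.086  0.055]
[[(np.float64(19.9), np.float64(169.8)), (np.float64(327.9), np.float64(327.9)), (np.float64(26.5), np.float64(305.7)), (np.float64(519.3), np.float64(271.6)), (np.float64(328.4), np.float64(228.3))]]
(0.552, -0.196) 0 [] None
(0.538, -0.305) 1 [[0.536, -0.304, -0.166, 0.073]] [ 0.5362 -0.3042 -0.166   0.0731]
(0.448, -0.291) 0 [] None
```

Call:
{"method": "servo_tool", "body": {"commands": [0, 0.002, 0.03, 0, 0, 0, 0.062, 0, 0.002, 0.065, 0, 0, 0, 0.062, 0, 0.002, 0.09, 0, 0, 0, 0.062, 0, 0.002, 0.11, 0, 0, 0, 0.06, 0, 0.002, 0.12, 0, 0, 0, 0.058, 0, 0.002, 0.124, 0, 0, 0, 0.054, 0, 0.002, 0.124, 0, 0, 0, 0.051, 0, 0.002, 0.124, 0, 0, 0, 0.049, 0, 0.002, 0.124, 0, 0, 0, 0.047, 0, 0.002, 0.124, 0, 0, 0, 0.047]}}

```text
time: 22.7
tool_pos: [0.536, -0.3055, 0.0614]
ee_rot: [-3.14, -0.001, -0.16]
wrist_force: [0.1, 1.7, 1.4]
width: 0.0471
finger_force: 0.7
```

Call:
{"method": "servo_tool", "body": {"commands": [0, 0, 0, 0, 0, 0, 0.0462, 0, 0, 0, 0, 0, 0, 0.0458, 0, 0, 0, 0, 0, 0, 0.0456, 0, 0, 0, 0, 0, 0, 0.0456]}}

```text
time: 23.2
tool_pos: [0.5357, -0.3056, 0.061]
ee_rot: [-3.14, -0.001, -0.16]
wrist_force: [-0.4, 1.6, 2.6]
width: 0.0459
finger_force: 13.0
```

Call:
{"method": "servo_tool", "body": {"commands": [0, 0, -0.004, 0, 0, 0, 0.0456, 0, 0, -0.012, 0, 0, 0, 0.0456, 0, 0, -0.025, 0, 0, 0, 0.0456, 0, 0, -0.045, 0, 0, 0, 0.0456, 0, 0, -0.07, 0, 0, 0, 0.0456, 0, 0, -0.09, 0, 0, 0, 0.0456, 0, 0, -0.1, 0, 0, 0, 0.0456]}}

```text
time: 24.08
tool_pos: [0.5359, -0.3064, 0.1632]
ee_rot: [3.141, -0.003, -0.161]
wrist_force: [-0.0, 0.4, -1.9]
width: 0.0459
finger_force: 13.0
```

```bash
python3 tgt.py -.042 .055 .16
```

```text
[0.5583 0.1444 0.16  ] (array([-0.05  , -0.4486,  0.003 ]), array([ 0.01, -0.15, -0.68])) w 0.0458568900743505 12.997314780950546 [-0.   0.4 -1.9]
```

Call:
{"method": "servo_tool", "body": {"commands": [-0.003, -0.03, 0, 0, 0, -0.7, 0.0456, -0.008, -0.075, 0, 0, 0, -0.7, 0.0456, -0.014, -0.125, 0, 0, 0, -0.7, 0.0456, -0.02, -0.175, 0, 0, 0, -0.7, 0.0456, -0.026, -0.225, 0, 0, 0, -0.7, 0.0456, -0.032, -0.275, 0, 0, 0, -0.7, 0.0456, -0.038, -0.325, 0, 0, 0, -0.7, 0.0456, -0.044, -0.375, 0, 0, 0, -0.7, 0.0456, -0.048, -0.42, 0, 0, 0, -0.7, 0.0456, -0.05, -0.448, 0, 0, 0, -0.7, 0.0456]}}

```text
time: 25.32
tool_pos: [0.5572, 0.1465, 0.1613]
ee_rot: [-3.14, 0.001, -0.146]
wrist_force: [-0.2, -0.8, -2.2]
width: 0.0455
finger_force: 13.0
```

Call:
{"method": "servo_tool", "body": {"commands": [0, 0, 0, 0, 0, 0, 0.0456, 0, 0, 0, 0, 0, 0, 0.0456, 0, 0, 0, 0, 0, 0, 0.0456]}}

```text
time: 25.7
tool_pos: [0.5577, 0.1432, 0.1614]
ee_rot: [-3.141, 0.0, -0.15]
wrist_force: [-0.4, -0.1, -1.5]
width: 0.0456
finger_force: 13.0
```

```bash
python3 tgt.py -.042 .055 .037; python3 d.py w6
```

```text
[0.5583 0.1444 0.037 ] (array([ 0.0004, -0.0011,  0.1244]), array([-0.06,  0.  , -0.06])) w 0.04563179278589179 12.997982203960419 [-0.4 -0.1 -1.5]
[0.557777   0.14323109 0.16143288] [-3.14040130e+00 -1.90643059e-05 -1.50009313e-01] [1.52243089e-01 1.60949297e-01 1.39791493e+00 1.13175019e-03
 1.58235559e+00 1.87306201e+00]
(0.88, [490.0, 59.0, 130.0, 108.0], (np.float64(547.9), np.float64(117.2)), 7130, [22, 28, 203]) [ 0.618 -0.011  0.055]
(0.77, [472.0, 228.0, 118.0, 86.0], (np.float64(529.8), np.float64(277.6)), 6358, [20, 28, 179]) [0.51  0.006 0.055]
(0.62, [131.0, 180.0, 88.0, 104.0], (np.float64(174.8), np.float64(228.5)), 7215, [153, 150, 158]) [0.581 0.243 0.055]
(0.56, [268.0, 208.0, 118.0, 155.0], (np.float64(325.9), np.float64(279.7)), 15989, [159, 155, 166]) [0.531 0.148 0.055]
```

Call:
{"method": "servo_tool", "body": {"commands": [0, -0.001, 0.015, 0, 0, 0, 0.0456, 0, -0.001, 0.04, 0, 0, 0, 0.0456, 0, -0.001, 0.065, 0, 0, 0, 0.0456, 0, -0.001, 0.085, 0, 0, 0, 0.0456, 0, -0.001, 0.103, 0, 0, 0, 0.0456, 0, -0.001, 0.115, 0, 0, 0, 0.0456, 0, -0.001, 0.121, 0, 0, 0, 0.0456, 0, -0.001, 0.124, 0, 0, 0, 0.0456, 0, -0.001, 0.125, 0, 0, 0, 0.0456, 0, -0.001, 0.125, 0, 0, 0, 0.0456]}}

```text
time: 27.05
tool_pos: [0.5583, 0.1457, 0.037]
ee_rot: [-3.14, -0.001, -0.148]
wrist_force: [0.5, -0.3, -0.9]
width: 0.046
finger_force: 13.0
```

Call:
{"method": "servo_tool", "body": {"commands": [0, 0, 0.001, 0, 0, 0, 0.0456, 0, 0, 0.001, 0, 0, 0, 0.0456, 0, 0, 0.001, 0, 0, 0, 0.05, 0, 0, 0.001, 0, 0, 0, 0.054, 0, 0, 0.001, 0, 0, 0, 0.056, 0, 0, -0.02, 0, 0, 0, 0.056, 0, 0, -0.06, 0, 0, 0, 0.056, 0, 0, -0.1, 0, 0, 0, 0.06, 0, 0, -0.13, 0, 0, 0, 0.062, 0, 0, -0.14, 0, 0, 0, 0.062]}}

```text
time: 28.3
tool_pos: [0.559, 0.1456, 0.1791]
ee_rot: [-3.139, -0.004, -0.148]
wrist_force: [0.2, 0.1, 0.7]
width: 0.0621
finger_force: 0.0
```

```bash
python3 -c "
from f import *
look(('scene',))"; python3 t2.py .4465 -.289 .18 -.16
```

```text
[[(np.float64(455.1), np.float64(273.4)), (np.float64(362.4), np.float64(268.1)), (np.float64(394.2), np.float64(225.3)), (np.float64(505.7), np.float64(299.9)), (np.float64(260.3), np.float64(318.2)), (np.float64(218.1), np.float64(150.0)), (np.float64(285.2), np.float64(158.8)), (np.float64(338.6), np.float64(332.5))]]
(0.552, -0.196) 0 [] None
(0.538, -0.305) 0 [] None
(0.448, -0.291) 1 [[0.45, -0.286, -0.162, 0.064]] [ 0.4498 -0.2864 -0.1616  0.0643]
(array([-0.0464,  0.4462, -0.0038]), array([-0.12, -0.11,  0.67]))
```

Call:
{"method": "servo_tool", "body": {"commands": [-0.005, 0.04, 0, 0, 0, 0.7, 0.062, -0.01, 0.09, 0, 0, 0, 0.7, 0.062, -0.015, 0.14, 0, 0, 0, 0.7, 0.062, -0.02, 0.19, 0, 0, 0, 0.7, 0.062, -0.025, 0.24, 0, 0, 0, 0.7, 0.062, -0.03, 0.29, 0, 0, 0, 0.7, 0.062, -0.035, 0.34, 0, 0, 0, 0.7, 0.062, -0.04, 0.39, 0, 0, 0, 0.7, 0.062, -0.044, 0.425, 0, 0, 0, 0.7, 0.062, -0.046, 0.446, 0, 0, 0, 0.7, 0.062]}}

```text
time: 29.65
tool_pos: [0.4451, -0.2898, 0.1734]
ee_rot: [-3.138, 0.003, -0.162]
wrist_force: [-0.5, 1.0, -0.5]
width: 0.0621
finger_force: 0.0
```

Call:
{"method": "servo_tool", "body": {"commands": [0, 0, 0, 0, 0, 0, 0.062, 0, 0, 0, 0, 0, 0, 0.062, 0, 0, 0, 0, 0, 0, 0.062]}}

```text
time: 30.02
tool_pos: [0.447, -0.2877, 0.1757]
ee_rot: [-3.14, -0.0, -0.159]
wrist_force: [0.4, 0.3, 0.2]
width: 0.0623
finger_force: 0.0
```

```bash
python3 -c "
from f import *
look(('wrist',))"; python3 t2.py .4465 -.2895 .06 -.16; python3 d.py w7
```

```text
[[(np.float64(12.6), np.float64(59.2)), (np.float64(328.8), np.float64(230.3)), (np.float64(537.2), np.float64(166.4)), (np.float64(14.8), np.float64(220.5))]]
(0.552, -0.196) 0 [] None
(0.538, -0.305) 0 [] None
(0.448, -0.291) 1 [[0.447, -0.289, -0.141, 0.07]] [ 0.447  -0.2893 -0.1414  0.0697]
(array([-0.0002,  0.0018,  0.1159]), array([-0.09, -0.02,  0.06]))
[ 0.44686148 -0.28810023  0.17589449] [-3.14007745e+00 -3.81555353e-04 -1.59107531e-01] [-6.80276789e-01  5.81517230e-02  1.48194632e+00  1.50474378e-03
  1.60191808e+00  1.04967328e+00]
(0.91, [482.0, 111.0, 109.0, 110.0], (np.float64(536.7), np.float64(166.5)), 7143, [13, 151, 176]) [ 0.473 -0.44   0.055]
(0.69, [293.0, 183.0, 71.0, 107.0], (np.float64(328.4), np.float64(230.4)), 6439, [199, 196, 204]) [ 0.451 -0.29   0.055]
(0.69, [0.0, 18.0, 36.0, 80.0], (np.float64(12.7), np.float64(59.1)), 1738, [30, 34, 146]) [ 0.605 -0.094  0.055]
(0.57, [0.0, 176.0, 41.0, 98.0], (np.float64(14.8), np.float64(220.4)), 2513, [26, 29, 143]) [ 0.495 -0.062  0.055]
```

Call:
{"method": "servo_tool", "body": {"commands": [0, 0.001, 0.03, 0, 0, 0, 0.062, 0, 0.001, 0.06, 0, 0, 0, 0.062, 0, 0.001, 0.085, 0, 0, 0, 0.062, 0, 0.001, 0.102, 0, 0, 0, 0.06, 0, 0.001, 0.111, 0, 0, 0, 0.058, 0, 0.001, 0.116, 0, 0, 0, 0.054, 0, 0.001, 0.116, 0, 0, 0, 0.051, 0, 0.001, 0.116, 0, 0, 0, 0.049, 0, 0.001, 0.116, 0, 0, 0, 0.047, 0, 0.001, 0.116, 0, 0, 0, 0.047]}}

```text
time: 31.48
tool_pos: [0.4465, -0.2899, 0.0601]
ee_rot: [-3.14, -0.001, -0.161]
wrist_force: [-0.0, -0.3, -0.0]
width: 0.047
finger_force: 0.0
```

Call:
{"method": "servo_tool", "body": {"commands": [0, 0, 0, 0, 0, 0, 0.0462, 0, 0, 0, 0, 0, 0, 0.0458, 0, 0, 0, 0, 0, 0, 0.0456, 0, 0, 0, 0, 0, 0, 0.0456]}}

```text
time: 31.98
tool_pos: [0.4465, -0.2896, 0.0598]
ee_rot: [-3.14, -0.0, -0.16]
wrist_force: [-0.0, 1.3, 1.5]
width: 0.0458
finger_force: 13.2
```

Call:
{"method": "servo_tool", "body": {"commands": [0, 0, -0.004, 0, 0, 0, 0.0456, 0, 0, -0.012, 0, 0, 0, 0.0456, 0, 0, -0.025, 0, 0, 0, 0.0456, 0, 0, -0.045, 0, 0, 0, 0.0456, 0, 0, -0.07, 0, 0, 0, 0.0456, 0, 0, -0.09, 0, 0, 0, 0.0456, 0, 0, -0.1, 0, 0, 0, 0.0456]}}

```text
time: 32.85
tool_pos: [0.447, -0.2905, 0.1621]
ee_rot: [3.141, -0.003, -0.161]
wrist_force: [-0.4, -0.5, -1.0]
width: 0.046
finger_force: 13.2
```

```bash
python3 tgt.py .042 .055 .16
```

```text
[0.4752 0.1568 0.16  ] (array([-0.0437, -0.4461,  0.0019]), array([ 0.01, -0.17, -0.67])) w 0.04599487763107268 13.154888302087784 [-0.4 -0.5 -1. ]
```

Call:
{"method": "servo_tool", "body": {"commands": [-0.003, -0.03, 0, 0, 0, -0.7, 0.0456, -0.008, -0.075, 0, 0, 0, -0.7, 0.0456, -0.013, -0.125, 0, 0, 0, -0.7, 0.0456, -0.018, -0.175, 0, 0, 0, -0.7, 0.0456, -0.023, -0.225, 0, 0, 0, -0.7, 0.0456, -0.028, -0.275, 0, 0, 0, -0.7, 0.0456, -0.033, -0.325, 0, 0, 0, -0.7, 0.0456, -0.038, -0.375, 0, 0, 0, -0.7, 0.0456, -0.042, -0.42, 0, 0, 0, -0.7, 0.0456, -0.044, -0.446, 0, 0, 0, -0.7, 0.0456]}}

```text
time: 34.1
tool_pos: [0.4738, 0.1595, 0.1603]
ee_rot: [-3.14, 0.0, -0.146]
wrist_force: [-0.0, -1.3, -0.8]
width: 0.046
finger_force: 13.2
```

Call:
{"method": "servo_tool", "body": {"commands": [0, 0, 0, 0, 0, 0, 0.0456, 0, 0, 0, 0, 0, 0, 0.0456, 0, 0, 0, 0, 0, 0, 0.0456]}}

```text
time: 34.48
tool_pos: [0.4742, 0.1563, 0.1604]
ee_rot: [-3.14, 0.0, -0.15]
wrist_force: [-0.2, -1.0, -1.7]
width: 0.0458
finger_force: 13.2
```

```bash
python3 tgt.py .042 .055 .036; python3 d.py w8
```

```text
[0.4752 0.1568 0.036 ] (array([ 0.001 , -0.0005,  0.1244]), array([-0.06,  0.  , -0.06])) w 0.04578198543107864 13.155199885368347 [-0.2 -1.  -1.7]
[0.4742505  0.15638478 0.16044973] [-3.14028367e+00 -1.73539668e-04 -1.49980948e-01] [ 2.04137033e-01 -8.33335630e-03  1.58073053e+00  1.16759456e-03
  1.56857880e+00  1.92491196e+00]
(0.93, [479.0, 119.0, 129.0, 118.0], (np.float64(542.1), np.float64(176.2)), 7917, [20, 24, 141]) [0.496 0.009 0.055]
(0.82, [268.0, 206.0, 117.0, 154.0], (np.float64(325.9), np.float64(278.2)), 16135, [149, 145, 155]) [0.448 0.161 0.055]
(0.72, [498.0, 0.0, 123.0, 48.0], (np.float64(547.1), np.float64(16.0)), 3014, [19, 25, 217]) [ 0.596 -0.001  0.055]
(0.65, [79.0, 75.0, 96.0, 110.0], (np.float64(125.3), np.float64(128.3)), 8557, [128, 125, 133]) [0.568 0.274 0.055]
(0.62, [285.0, 57.0, 72.0, 110.0], (np.float64(323.1), np.float64(113.8)), 6939, [193, 189, 198]) [0.556 0.146 0.055]
```

View pics/w8.png

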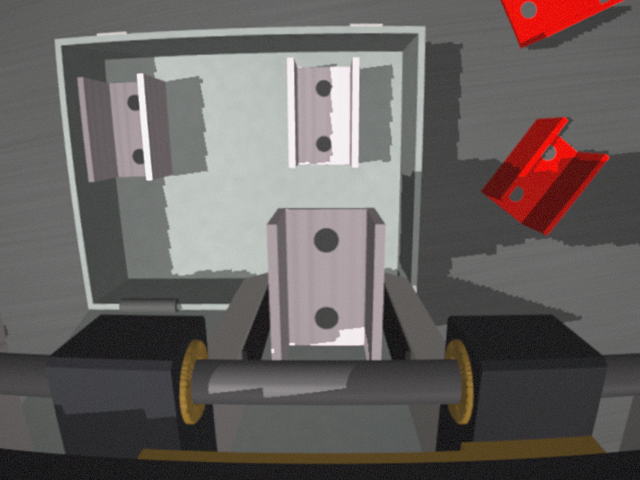

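Call:
{"method": "servo_tool", "body": {"commands": [0.001, 0, 0.015, 0, 0, 0, 0.0456, 0.001, 0, 0.04, 0, 0, 0, 0.0456, 0.001, 0, 0.065, 0, 0, 0, 0.0456, 0.001, 0, 0.085, 0, 0, 0, 0.0456, 0.001, 0, 0.103, 0, 0, 0, 0.0456, 0.001, 0, 0.115, 0, 0, 0, 0.0456, 0.001, 0, 0.121, 0, 0, 0, 0.0456, 0.001, 0, 0.124, 0, 0, 0, 0.0456, 0.001, 0, 0.125, 0, 0, 0, 0.0456, 0.001, 0, 0.125, 0, 0, 0, 0.0456]}}

```text
time: 35.83
tool_pos: [0.4756, 0.1576, 0.0359]
ee_rot: [-3.14, -0.001, -0.148]
wrist_force: [0.1, -1.4, -1.6]
width: 0.0461
finger_force: 13.2
```

Call:
{"method": "servo_tool", "body": {"commands": [0, 0, 0.0005, 0, 0, 0, 0.0456, 0, 0, 0.0005, 0, 0, 0, 0.0456, 0, 0, 0.0005, 0, 0, 0, 0.05, 0, 0, 0.0005, 0, 0, 0, 0.054, 0, 0, 0.0005, 0, 0, 0, 0.056, 0, 0, -0.02, 0, 0, 0, 0.056, 0, 0, -0.06, 0, 0, 0, 0.056, 0, 0, -0.1, 0, 0, 0, 0.06, 0, 0, -0.14, 0, 0, 0, 0.062, 0, 0, -0.18, 0, 0, 0, 0.062]}}

```text
time: 37.08
tool_pos: [0.475, 0.1572, 0.2168]
ee_rot: [-3.14, -0.0, -0.148]
wrist_force: [0.2, 0.0, -0.4]
width: 0.0622
finger_force: 0.0
```

```bash
python3 t2.py .42 .19 .36 -.15; python3 lidang.py;
```

```text
(array([-0.0592, -0.0246, -0.1432]), array([-0.1 , -0.02,  0.1 ]))
[('scene', 0.89, array([0.284, 1.6  ])), ('side', 0.66, array([0.383, 1.86 ]))] [0.4754435  0.15726922 0.21585787] [-3.13946684e+00 -1.54533861e-03 -1.48267232e-01] 37.275
(array([ 0.0575,  0.3524, -0.1448]), array([-3.000e-02, -1.700e-01, -8.997e+01]))
```

Call:
{"method": "servo_tool", "body": {"commands": [0, -0.005, -0.05, 0, 0, 0, 0.062, -0.02, -0.015, -0.1, 0, 0, 0, 0.062, -0.04, -0.025, -0.14, 0, 0, 0, 0.062, -0.055, -0.025, -0.16, 0, 0, 0, 0.062, -0.055, -0.025, -0.16, 0, 0, 0, 0.062, -0.055, -0.025, -0.16, 0, 0, 0, 0.062]}}

```text
time: 38.02
tool_pos: [0.4245, 0.1896, 0.3728]
ee_rot: [3.141, 0.004, -0.149]
wrist_force: [0.6, 0.1, -0.1]
width: 0.0624
finger_force: 0.0
```

```bash
cat > g.py <<'E'
import sys
from f import *
def brf(p): return boxpts(p,p[2],.070,.046,p[3],p[3]+.04)
import f; f.brm=brf
w=shot('wrist'); sc=shot('scene'); cv2.imwrite('pics/%s.png'%sys.argv[1],w['img'])
for s,n in((w,'wrist'),(sc,'scene')):
    for t in traces(s):
        c=onz(s,t[2],.02)[0]
        if max(t[4])-min(t[4])<40 and t[0]>.3:
            r,e=f.fit4([(s,t[5])],(c[0],c[1],-.15,.004)); b=A.T@(np.r_[r[:2],0]-[P[0],P[1],0])
            print(n,t[:3],'world',r.round(3),'IoUerr',round(e,3),'box',b[:2].round(3))
c=w['img'][:330]; cv2.imwrite('pics/%s_c.png'%sys.argv[1],cv2.resize(c,None,fx=1.25,fy=1.25))
E
python3 g.py w9
```

```text
wrist (0.95, [202.0, 50.0, 50.0, 66.0], (np.float64(225.5), np.float64(84.5))) world [ 0.569  0.285 -0.128  0.007] IoUerr 0.025 box [-0.031 -0.086]
wrist (0.74, [327.0, 39.0, 43.0, 68.0], (np.float64(346.4), np.float64(77.2))) world [ 0.556  0.146 -0.148  0.005] IoUerr 0.023 box [-0.039  0.054]
wrist (0.64, [326.0, 117.0, 41.0, 61.0], (np.float64(346.8), np.float64(147.2))) world [ 0.474  0.157 -0.142  0.003] IoUerr 0.028 box [0.043 0.055]
scene (0.92, [506.0, 286.0, 34.0, 37.0], (np.float64(520.9), np.float64(306.9))) world [ 0.575  0.288 -0.18   0.006] IoUerr 0.239 box [-0.037 -0.09 ]
scene (0.72, [443.0, 254.0, 31.0, 38.0], (np.float64(455.7), np.float64(273.6))) world [ 0.557  0.148 -0.151  0.002] IoUerr 0.267 box [-0.04   0.051]
scene (0.62, [456.0, 225.0, 34.0, 41.0], (np.float64(471.0), np.float64(247.2))) world [ 0.48   0.16  -0.138  0.003] IoUerr 0.072 box [0.038 0.051]
```

View pics/w9_c.png

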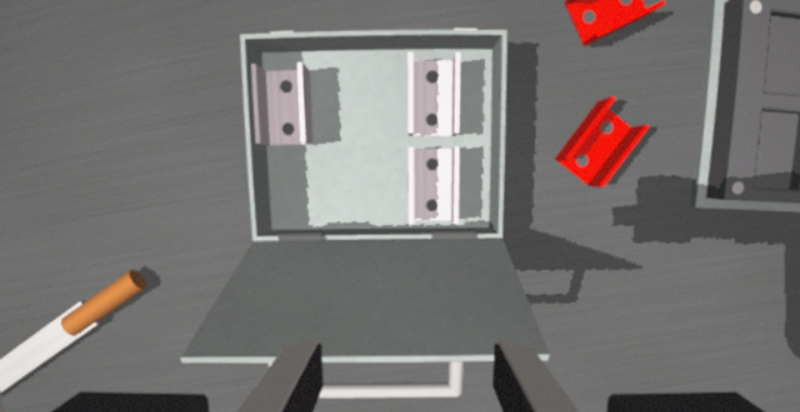

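```bash
cat > e.py <<'E'
from lid import *
U=-A[:,0]; H=A@[.09,0,.06]+[P[0],P[1],0]
YAW=P[2]-np.pi+np.pi/2
def hp(t,al):  # TCP pose with bar at grasp point; t lid, al tool tilt (rad)
    u=.165*np.cos(t)-.041*np.sin(t); w=.165*np.sin(t)+.041*np.cos(t)
    return H+U*(u+.008*np.sin(al))+[0,0,w-.008*np.cos(al)],(np.pi-al,0,YAW)
if __name__=='__main__':
    w=shot('wrist'); print('handle px',[ (t,proj(w,lidpts(t)[4:]).round(0).tolist()) for t in(1.75,1.85,1.9)])
    p,r=hp(1.85,np.radians(47)); Rm=R.from_euler('xyz',r).as_matrix()
    print(p,r,'pre',p-Rm[:,2]*.09)
    d,rv=fwd((.3445,.2326,.415),rot=(2.76,0,YAW)); print(d,rv)
    for k in np.arange(1,11)/10: print(np.round(d*k,3).tolist(),np.round(rv*k,1).tolist())
E
python3 e.py
```

```text
handle px [(1.75, [[218.0, 299.0], [363.0, 299.0]]), (1.85, [[222.0, 312.0], [361.0, 312.0]]), (1.9, [[223.0, 317.0], [361.0, 318.0]])]
[0.35773635 0.23007501 0.20185522] (np.float64(2.321287905152458), 0, np.float64(1.4219036732051036)) pre [0.29264278 0.23983923 0.26323507]
[-0.0856 -0.0307 -0.0408] [-17.27  17.24 -88.79]
[-0.009, -0.003, -0.004] [-1.7, 1.7, -8.9]
[-0.017, -0.006, -0.008] [-3.5, 3.4, -17.8]
[-0.026, -0.009, -0.012] [-5.2, 5.2, -26.6]
[-0.034, -0.012, -0.016] [-6.9, 6.9, -35.5]
[-0.043, -0.015, -0.02] [-8.6, 8.6, -44.4]
[-0.051, -0.018, -0.024] [-10.4, 10.3, -53.3]
[-0.06, -0.021, -0.029] [-12.1, 12.1, -62.2]
[-0.068, -0.025, -0.033] [-13.8, 13.8, -71.0]
[-0.077, -0.028, -0.037] [-15.5, 15.5, -79.9]
[-0.086, -0.031, -0.041] [-17.3, 17.2, -88.8]
```

Call:
{"method": "servo_tool", "body": {"commands": [-0.009, -0.003, -0.004, -1.7, 1.7, -8.9, 0.062, -0.017, -0.006, -0.008, -3.5, 3.4, -17.8, 0.062, -0.026, -0.009, -0.012, -5.2, 5.2, -26.6, 0.062, -0.034, -0.012, -0.016, -6.9, 6.9, -35.5, 0.062, -0.043, -0.015, -0.02, -8.6, 8.6, -44.4, 0.062, -0.051, -0.018, -0.024, -10.4, 10.3, -53.3, 0.06, -0.06, -0.021, -0.029, -12.1, 12.1, -62.2, 0.06, -0.068, -0.025, -0.033, -13.8, 13.8, -71, 0.06, -0.077, -0.028, -0.037, -15.5, 15.5, -79.9, 0.06, -0.086, -0.031, -0.041, -17.3, 17.2, -88.8, 0.06]}}

```text
time: 39.52
tool_pos: [0.3437, 0.2333, 0.4161]
ee_rot: [2.757, 0.001, 1.428]
wrist_force: [0.5, 0.4, 0.0]
width: 0.0599
finger_force: 0.0
```

Call:
{"method": "servo_tool", "body": {"commands": [0, 0, 0, 0, 0, 0, 0.06, 0, 0, 0, 0, 0, 0, 0.06]}}

```text
time: 39.78
tool_pos: [0.3442, 0.233, 0.4161]
ee_rot: [2.758, -0.0, 1.42]
wrist_force: [-0.1, -0.1, -0.8]
width: 0.0601
finger_force: 0.0
```

```bash
python3 -c "
from e import *
p,r=hp(1.85,np.radians(47)); Rm=R.from_euler('xyz',r).as_matrix()
T=toolT();print(T[:3,3],obs()['joint_positions'])
for b in(.09,.05,.0): print(b,fwd(p-Rm[:,2]*b,rot=r))
s=shot('wrist'); cv2.imwrite('pics/w10.png',s['img'])
print(proj(s,lidpts(1.85)[4:]))
"
```

```text
[0.34419628 0.2330015  0.41605933] [ 0.68552193 -0.35522165  1.41314482 -0.28928909  1.80957874  0.7285441 ]
0.09 (array([-0.0011, -0.1054,  0.1223]), array([-25.05,   0.04,  -0.1 ]))
0.05 (array([-0.001 , -0.0884,  0.1585]), array([-25.05,   0.04,  -0.1 ]))
0.0 (array([-0.001 , -0.0673,  0.2038]), array([-25.05,   0.04,  -0.1 ]))
[[243.77636319 149.48939314]
 [249.77621316 282.91892898]]
```

View pics/w10.png

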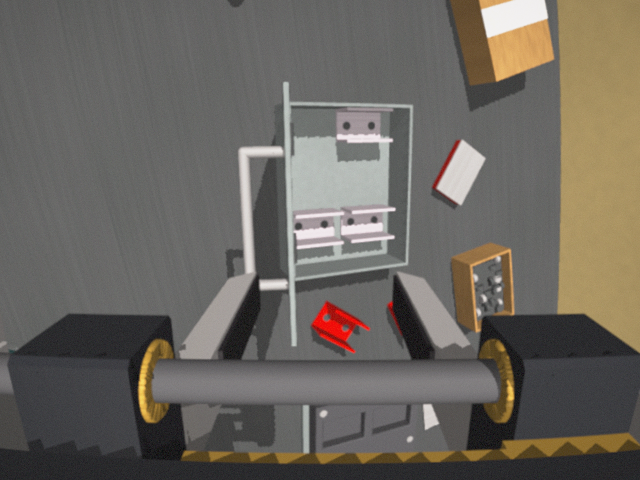

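Call:
{"method": "servo_tool", "body": {"commands": [0, -0.045, 0.01, -8, 0, 0, 0.06, 0, -0.085, 0.035, -16, 0, 0, 0.06, 0, -0.105, 0.075, -25, 0, 0, 0.06, -0.001, -0.105, 0.122, -25, 0, 0, 0.06, -0.001, -0.097, 0.14, -25, 0, 0, 0.055, -0.001, -0.088, 0.158, -25, 0, 0, 0.05, -0.001, -0.08, 0.177, -25, 0, 0, 0.05, -0.001, -0.072, 0.193, -25, 0, 0, 0.05, -0.001, -0.067, 0.203, -25, 0, 0, 0.05, -0.001, -0.067, 0.203, -25, 0, 0, 0.05]}}

```text
time: 41.08
tool_pos: [0.3576, 0.2295, 0.202]
ee_rot: [2.323, 0.001, 1.42]
wrist_force: [-0.9, -0.5, -0.4]
width: 0.05
finger_force: 0.3
```

```bash
python3 -c "
from e import *
p,r=hp(1.85,np.radians(47)); print(fwd(p,rot=r),obs()['joint_positions'])
T0=R.from_euler('xyz',r).as_matrix()
a0=47;t0=106
for t in range(102,-1,-6):
    q,rr=hp(np.radians(t),np.radians(47*t/106)); print(t,np.round(T0.T@(q-p),3),round(47-47*t/106,1))
"
```

```text
(array([ 0.0006, -0.0001,  0.0001]), array([-0.1 ,  0.11, -0.02])) [ 0.97525299 -0.49409069  2.09119251 -0.77392994  1.23287928  1.27446381]
102 [-0.     0.011  0.004] 1.8
96 [-0.     0.027  0.011] 4.4
90 [-0.     0.042  0.02 ] 7.1
84 [-0.     0.056  0.03 ] 9.8
78 [-0.     0.069  0.042] 12.4
72 [-0.     0.08   0.055] 15.1
66 [-0.    0.09  0.07] 17.7
60 [-0.     0.099  0.085] 20.4
54 [-0.     0.106  0.101] 23.1
48 [-0.     0.111  0.118] 25.7
42 [-0.     0.114  0.135] 28.4
36 [-0.     0.116  0.153] 31.0
30 [-0.     0.115  0.17 ] 33.7
24 [-0.     0.113  0.188] 36.4
18 [-0.     0.109  0.205] 39.0
12 [-0.     0.104  0.222] 41.7
6 [-0.     0.096  0.238] 44.3
0 [-0.     0.087  0.253] 47.0
```

Call:
{"method": "servo_tool", "body": {"commands": [0, 0, 0, 0, 0, 0, 0.035, 0, 0, 0, 0, 0, 0, 0.022, 0, 0, 0, 0, 0, 0, 0.014, 0, 0, 0, 0, 0, 0, 0.01, 0, 0, 0, 0, 0, 0, 0.008, 0, 0, 0, 0, 0, 0, 0.008]}}

```text
time: 41.82
tool_pos: [0.3575, 0.2303, 0.2033]
ee_rot: [2.321, -0.001, 1.423]
wrist_force: [-1.6, 1.3, 0.9]
width: 0.009
finger_force: 30.0
```

Call:
{"method": "servo_tool", "body": {"commands": [0, 0.011, 0.004, 1.8, 0, 0, 0.008, 0, 0.027, 0.011, 4.4, 0, 0, 0.008, 0, 0.042, 0.02, 7.1, 0, 0, 0.008, 0, 0.056, 0.03, 9.8, 0, 0, 0.008, 0, 0.069, 0.042, 12.4, 0, 0, 0.008, 0, 0.08, 0.055, 15.1, 0, 0, 0.008, 0, 0.09, 0.07, 17.7, 0, 0, 0.008, 0, 0.099, 0.085, 20.4, 0, 0, 0.008, 0, 0.106, 0.101, 23.1, 0, 0, 0.008, 0, 0.111, 0.118, 25.7, 0, 0, 0.008]}}

```text
time: 43.08
tool_pos: [0.5182, 0.2068, 0.2037]
ee_rot: [2.772, -0.002, 1.423]
wrist_force: [-1.3, 3.3, 0.3]
width: 0.0088
finger_force: 30.0
```

```bash
python3 -c "
from e import *
k=47/106
p,r=hp(np.radians(48),np.radians(48*k)); print(fwd(p,rot=r))
T0=R.from_euler('xyz',r).as_matrix()
for t in(42,36,30,24,18,12,8,4,2,0,-1):
    q,rr=hp(np.radians(t),np.radians(k*t)); print(t,np.round(T0.T@(q-p),4),round(k*48-k*t,1))
"
```

```text
(array([-0.0008, -0.0006,  0.0009]), array([-0.11, -0.13,  0.01]))
42 [0.     0.0105 0.0141] 2.7
36 [0.     0.0195 0.0292] 5.3
30 [0.     0.0268 0.0452] 8.0
24 [0.     0.0324 0.0619] 10.6
18 [-0.      0.0363  0.0791] 13.3
12 [-0.      0.0383  0.0966] 16.0
8 [-0.      0.0386  0.1084] 17.7
4 [-0.      0.0381  0.1202] 19.5
2 [0.     0.0375 0.1261] 20.4
0 [-0.      0.0368  0.1319] 21.3
-1 [0.     0.0363 0.1349] 21.7
```

Call:
{"method": "servo_tool", "body": {"commands": [0, 0.0105, 0.014, 2.7, 0, 0, 0.008, 0, 0.0195, 0.029, 5.3, 0, 0, 0.008, 0, 0.027, 0.045, 8, 0, 0, 0.008, 0, 0.0325, 0.062, 10.6, 0, 0, 0.008, 0, 0.0365, 0.079, 13.3, 0, 0, 0.008, 0, 0.0385, 0.0965, 16, 0, 0, 0.008, 0, 0.0385, 0.1085, 17.7, 0, 0, 0.008, 0, 0.038, 0.12, 19.5, 0, 0, 0.008, 0, 0.0375, 0.126, 20.4, 0, 0, 0.008, 0, 0.037, 0.131, 21.3, 0, 0, 0.008]}}

```text
time: 44.32
tool_pos: [0.5993, 0.1945, 0.0954]
ee_rot: [3.142, -0.001, 1.423]
wrist_force: [2.3, 2.8, 1.5]
width: 0.0091
finger_force: 30.0
```

Call:
{"method": "servo_tool", "body": {"commands": [0, 0, 0, 0, 0, 0, 0.008, 0, 0, 0.001, 0, 0, 0, 0.008]}}

```text
time: 44.58
tool_pos: [0.5994, 0.1945, 0.0947]
ee_rot: [3.14, -0.001, 1.423]
wrist_force: [4.3, 2.7, 0.4]
width: 0.0085
finger_force: 30.0
```

Nearly shut; release and rise, lid drops the last millimetre.

Call:
{"method": "servo_tool", "body": {"commands": [0, 0, 0.001, 0, 0, 0, 0.02, 0, 0, 0.001, 0, 0, 0, 0.04, 0, 0, 0.001, 0, 0, 0, 0.05, 0, 0, -0.02, 0, 0, 0, 0.05, 0, 0, -0.06, 0, 0, 0, 0.05, 0, 0, -0.11, 0, 0, 0, 0.05, 0, 0, -0.16, 0, 0, 0, 0.05, 0, 0, -0.21, 0, 0, 0, 0.05, 0, 0, -0.25, 0, 0, 0, 0.05, 0, 0, -0.25, 0, 0, 0, 0.05]}}

```text
time: 45.82
tool_pos: [0.5996, 0.194, 0.3491]
ee_rot: [3.134, -0.003, 1.422]
wrist_force: [-0.5, -0.6, -0.6]
width: 0.0498
finger_force: 0.0
```

```bash
python3 -c "
from lidang import *
o=obs();print(o['tool_pos'],o['qvel'].round(3),o['time'])
s=shot('wrist'); cv2.imwrite('pics/w11.png',s['img']); print([(t,proj(s,lidpts(t)[2:]).round(1).tolist()) for t in(0,.1)])
print(lidang())"
```

```text
[0.5996294  0.19400077 0.3490863 ] [ 0.001  0.028  0.106  0.001 -0.032 -0.001] 45.825
[(0, [[339.1, 92.9], [337.8, 302.4], [324.0, 147.9], [324.1, 266.6]]), (0.1, [[338.9, 90.9], [337.6, 308.5], [318.7, 148.3], [319.2, 271.4]])]
[('side', 0.83, array([0.08, 0.11]))]
```

View pics/w11.png

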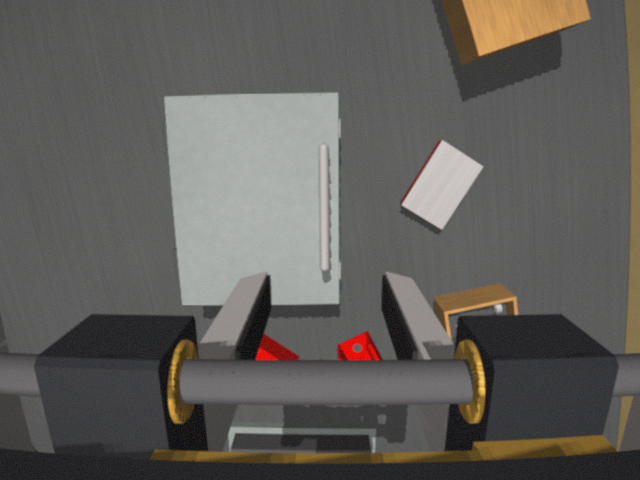

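Call:
{"method": "servo_tool", "body": {"commands": [-0.04, -0.03, -0.02, 0, 0, 0, 0.05, -0.09, -0.07, -0.03, 0, 0, 0, 0.05, -0.14, -0.11, -0.03, 0, 0, 0, 0.05, -0.19, -0.15, -0.03, 0, 0, 0, 0.05, -0.24, -0.18, -0.03, 0, 0, 0, 0.05, -0.29, -0.2, -0.03, 0, 0, 0, 0.05, -0.34, -0.22, -0.03, 0, 0, 0, 0.05, -0.34, -0.22, -0.03, 0, 0, 0, 0.05, -0.34, -0.22, -0.03, 0, 0, 0, 0.05]}}

```text
time: 47.2
tool_pos: [0.331, -0.1095, 0.3731]
ee_rot: [-3.14, -0.002, 1.422]
wrist_force: [-0.0, 0.1, 0.4]
width: 0.0499
finger_force: 0.0
```

```bash
python3 -c "
from lidang import *
for n,(x,y,w,h) in dict(scene=(415,200,155,140),side=(150,300,165,155)).items():
    s=shot(n); a=cv2.imread(f'pics/{n}0.png'); g=lambda i:cv2.cvtColor(i[y:y+h,x:x+w],cv2.COLOR_BGR2GRAY).astype(np.float32)
    print(n,cv2.phaseCorrelate(g(a),g(s['img']),cv2.createHanningWindow((w,h),cv2.CV_32F)),np.mean(np.abs(g(a)-g(s['img']))>25))
print(lidang(),obs()['wrist_force'],obs()['time'])"
```

```text
scene ((-0.01873217865237109, -0.03191786200693514), 0.987704912159178) 0.0
side ((0.035556041562117, -6.564894700034074e-05), 1.0012106665637759) 3.9100684261974585e-05
[('scene', 0.91, array([0.028, 0.01 ])), ('side', 0.66, array([0.077, 0.11 ]))] [ 0.50148156 -0.68565285 -0.52008844] 47.5
```

The lid looks identical to its initial shut state, so I'm handing the job in.

```bash
python3 -c "
from bench import close_job
print(close_job())"
```

```text
the job is handed in; nothing more can be done
None
```

The job is handed in. The three brackets from the die are flat in the box and open side up, and the lid is shut; the judge gave no verdict. One bracket was knocked over to the box wall during the run but stayed flat. Finger force on the brackets held at about 13 N, apart from one reading of 19.6 N.

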